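Pull-test freshly glued mallets at the jeweler's bench

TASK

Take the scraper block and wipe all the metal chips off the pull tester's bed into its blue trough (they are sharp: scraper, not fingers), and stand the scraper back on its cork pad. Then prove the glue of each mallet there is, in the order red, yellow, blue: lay it on the bed with its head behind the fork, pull its handle straight towards the front until the pointer stands in the middle of the green band (15 N), hold it there for two seconds, never pulling into the red, then ease off and lay it flat on the green board. Leave the other things on the bench where they are.

Things in the scene. Friction and masses are not known exactly. Their poses are not given: they have to be found in the camera images.
- tester: Fixed pull tester. Origin: on the bench under the bed; -x is its front, z up. Steel bed: top at 30 mm, x -125 to 115 mm, y -80 to 80 mm. Blue open trough below the bed's front edge, x -125 to -194 mm, as wide as the bed, floor at 3 mm, walls 22 mm high. Grey housing behind, x 115 to 175 mm, 85 mm high. Painted scale on the bed at y -68 mm.
- fork (a joint): Travel (m) of the tester's fork towards -x of the tester, 0 at rest, stop at 0.060. Two grey prongs, 12 x 12 mm, clear gap 32 mm in y, tops 44 mm above the bed. A spring of 500 N/m pulls it back: 0.030 is 15 N. Its yellow pointer shows the pull on the scale: green 0.024 to 0.036 (12 to 18 N), red from 0.046 (23 N).
- fork_seat (a point): Centre of the plane of the prongs' rear (+x) faces, 18 mm above the bed; moves with the fork, axes as the tester's. At rest at x 42 mm, y 0 of the tester. A mallet whose head bears on the prongs (handle between them, pointing to the tester's front) has its origin 47 mm in front (-x) of this point.
- scraper: Scraper block standing upright: black base 110 x 36 x 30 mm high, with an orange grip rib 80 x 18 mm from 30 to 70 mm height. Origin: centre of the underside; x along its length, z up. 0.18 kg.
- pad: Fixed cork pad 150 x 90 x 3 mm, the scraper's place. Origin: centre of the underside; x along its length.
- board: Fixed green board 240 (x) x 180 (y) x 4 mm high, for tested mallets. Origin: centre of the underside.
- mallet_red: Mallet lying on its side, red butt, red band on the head. Along x: head centred at +65 mm (36 mm along x, 70 along y with tan ends, 36 high); square maple handle 20 x 20 mm back to -48 mm; round red butt, 36 mm across, to -70 mm. Origin: on the handle's axis, 18 mm above what it lies on. x points to the head, z up (either side may be up). 0.14 to 0.28 kg. May be absent.
- mallet_yellow: Mallet lying on its side, yellow butt, yellow band on the head. Along x: head centred at +65 mm (36 mm along x, 70 along y with tan ends, 36 high); square maple handle 20 x 20 mm back to -48 mm; round yellow butt, 36 mm across, to -70 mm. Origin: on the handle's axis, 18 mm above what it lies on. x points to the head, z up (either side may be up). 0.14 to 0.28 kg. May be absent.
- mallet_blue: Mallet lying on its side, blue butt, blue band on the head. Along x: head centred at +65 mm (36 mm along x, 70 along y with tan ends, 36 high); square maple handle 20 x 20 mm back to -48 mm; round blue butt, 36 mm across, to -70 mm. Origin: on the handle's axis, 18 mm above what it lies on. x points to the head, z up (either side may be up). 0.14 to 0.28 kg. May be absent.
- chip0: Copper offcut lying on the bed in front of the fork, 12 x 32 x 8 mm (its x, y, z), 18 g, origin in its middle. May be absent.
- chip1: Brass offcut lying on the bed in front of the fork, 12 x 32 x 8 mm (its x, y, z), 18 g, origin in its middle. May be absent.
- chip2: Copper offcut lying on the bed in front of the fork, 12 x 32 x 8 mm (its x, y, z), 18 g, origin in its middle. May be absent.
- chip3: Brass offcut lying on the bed in front of the fork, 12 x 32 x 8 mm (its x, y, z), 18 g, origin in its middle. May be absent.
- stretcher: Bystander, loose: steel ring stretcher block, 110 x 70 x 45 mm; origin at the centre of its underside.
- stick: Bystander, loose: brass ring sizing stick, 220 mm long; origin at the centre of its underside.
- glue: Bystander, loose: glue bottle, 52 mm across, 120 mm high; origin at the centre of its underside.
Not all that is in view belongs to the job. What is shaped like the mallet_red but pink is not meant. Leave any purple look-alike of the scraper alone.

How it is judged (in metres and radians):
On the way, in this order (a step that is already met when the one before it is completed fails the run):
1. every chip is in the trough while the scraper is in the gripper (x of chip0 in the frame of tester between -0.195 and -0.124 m and y of chip0 in the frame of tester between -0.082 and 0.082 m and z of each of chip0, chip1, chip2, chip3 in the frame of tester below 0.026 m and x of chip1 in the frame of tester between -0.195 and -0.124 m and y of chip1 in the frame of tester between -0.082 and 0.082 m and x of chip2 in the frame of tester between -0.195 and -0.124 m and y of chip2 in the frame of tester between -0.082 and 0.082 m and x of chip3 in the frame of tester between -0.195 and -0.124 m and y of chip3 in the frame of tester between -0.082 and 0.082 m and contact force between the fingers and scraper above 1 N), for 0.2 s.
2. the scraper stands upright on its pad, let go (horizontal distance between scraper and pad below 0.045 m and z of scraper in the frame of pad between -0.003 and 0.012 m and angle between scraper's own z axis and vertical below 0.15 rad and linear speed of scraper below 0.02 m/s and contact force between the fingers and scraper below 0.2 N), for 0.2 s.
3. the red mallet's head is caught behind the fork, low on the bed, and its handle is pulled so that the gauge reads 15 N give or take 3.5 N, for 1 s without a break (x of mallet_red in the frame of fork_seat between -0.055 and -0.041 m and y of mallet_red in the frame of fork_seat between -0.015 and 0.015 m and z of mallet_red in the frame of fork_seat between -0.012 and 0.014 m and x of mallet_red in the frame of tester between -0.042 and -0.028 m), for 1 s.
4. the yellow mallet's head is caught behind the fork, low on the bed, and its handle is pulled so that the gauge reads 15 N give or take 3.5 N, for 1 s without a break (x of mallet_yellow in the frame of fork_seat between -0.055 and -0.041 m and y of mallet_yellow in the frame of fork_seat between -0.015 and 0.015 m and z of mallet_yellow in the frame of fork_seat between -0.012 and 0.014 m and x of mallet_yellow in the frame of tester between -0.042 and -0.028 m), for 1 s.
5. the blue mallet's head is caught behind the fork, low on the bed, and its handle is pulled so that the gauge reads 15 N give or take 3.5 N, for 1 s without a break (x of mallet_blue in the frame of fork_seat between -0.055 and -0.041 m and y of mallet_blue in the frame of fork_seat between -0.015 and 0.015 m and z of mallet_blue in the frame of fork_seat between -0.012 and 0.014 m and x of mallet_blue in the frame of tester between -0.042 and -0.028 m), for 1 s.
At the end, for the whole second after the job is handed in: Every chip is in the trough; every mallet present lies flat and at rest on the green board with its origin (middle of the handle) over the board; the scraper stands upright on its pad within 45 mm of the pad's centre; the fork is back within 4 mm of rest; the gripper touches nothing (x of chip0 in the frame of tester between -0.195 and -0.124 m and y of chip0 in the frame of tester between -0.082 and 0.082 m and z of each of chip0, chip1, chip2, chip3 in the frame of tester below 0.026 m and x of chip1 in the frame of tester between -0.195 and -0.124 m and y of chip1 in the frame of tester between -0.082 and 0.082 m and x of chip2 in the frame of tester between -0.195 and -0.124 m and y of chip2 in the frame of tester between -0.082 and 0.082 m and x of chip3 in the frame of tester between -0.195 and -0.124 m and y of chip3 in the frame of tester between -0.082 and 0.082 m and x of mallet_red in the frame of board between -0.12 and 0.12 m and y of mallet_red in the frame of board between -0.09 and 0.09 m and z of mallet_red in the frame of board between 0.012 and 0.03 m and angle between mallet_red's own x axis and vertical between 1.37 and 1.77 rad and linear speed of each of mallet_red, mallet_yellow, mallet_blue, scraper below 0.02 m/s and x of mallet_yellow in the frame of board between -0.12 and 0.12 m and y of mallet_yellow in the frame of board between -0.09 and 0.09 m and z of mallet_yellow in the frame of board between 0.012 and 0.03 m and angle between mallet_yellow's own x axis and vertical between 1.37 and 1.77 rad and x of mallet_blue in the frame of board between -0.12 and 0.12 m and y of mallet_blue in the frame of board between -0.09 and 0.09 m and z of mallet_blue in the frame of board between 0.012 and 0.03 m and angle between mallet_blue's own x axis and vertical between 1.37 and 1.77 rad and horizontal distance between scraper and pad below 0.045 m and z of scraper in the frame of pad between -0.003 and 0.012 m and angle between scraper's own z axis and vertical below 0.15 rad and value of joint fork below 0.004 m).
It fails at once if the fork is pulled into the red (beyond 46 mm, 23 N) (value of joint fork above 0.046 m).
It fails at once if the fingers press on a chip (contact force between the fingers and chip0 above 3 N or contact force between the fingers and chip1 above 3 N or contact force between the fingers and chip2 above 3 N or contact force between the fingers and chip3 above 3 N).
It fails at once if the stretcher block, sizing stick or glue bottle is shifted more than 40 mm (distance of any of stretcher, stick, glue from where it was at the start of the episode above 0.04 m).
Of mallet_red, mallet_yellow, mallet_blue only 2 to 3 are there at a start; the rules pass over those that are not, and their reading is None.
Of chip0, chip1, chip2, chip3 only 2 to 4 are there at a start; the rules pass over those that are not, and their reading is None.
At some moment in a run one of mallet_red, mallet_yellow, mallet_blue, scraper may be knocked a few centimetres aside while the robot is not near it.
Once in a run the grip may slacken for a moment while it holds something.
It also fails if it takes over 210 s, if anything falls off the work surface, if the arm or the gripper's body presses on something with over 40 N, if the wrist force passes 120 N, or if a joint passes its speed limit or range.

ROBOT

A 6-joint arm with a two-finger parallel gripper is mounted at the origin on the work surface. World frame = base frame: x ahead of the robot, y to its left, z up, the work surface at z = 0. Lengths are in m, angles in degrees, forces in N, time in s.
With the tool pointing down it reaches from about 0.4 to 0.825 m from the base axis. Payload 7 kg.
Tool frame: the origin (TCP) lies at the very end of the fingers, on their centre line; the grasp point (between the pads) lies 19 mm behind it; z points along the fingers, y is the direction in which the jaws open and shut (so a half turn about z gives the same grasp; the last joint's range is limited). The gripper opens to 88 mm and grips with 3 to 60 N. Pads are 19 mm wide; open, the fingers measure 130 mm over their backs; the gripper's body (78 mm by 193 mm) begins 47 mm behind the grasp point.
Start: joints at [-51.102, 20.546, 0.682, 0, -70.136, -16.507], TCP at [0.257, -0.624, 0.227] pointing down, gripper open.
Joint ranges: [-176.03, 176.03], [-82.01, 121.73], [-58.28, 71.71], [-173.87, 95.51], [-174.79, -0.11], [-173.66, 173.66]. Speed limits (degrees/s): [136.94, 136.94, 172.46, 180, 180, 180].

INTERFACE

Orientations are given as [roll, pitch, yaw] about the fixed x, y, z axes, in that order (R = Rz(yaw) Ry(pitch) Rx(roll)).
In Python, from plant import arm, snapshot gives the robot as it stands.
- The arm moves only by the tool play_rows, never from a script. Its argument "rows" is a list that holds one entry, the list of rows, each a list of 5 numbers: the shift along the tool's x, y, z in cm, then the turn about the tool's z in degrees, then the gripper's target within -1 to 1 (shut at 1, half-way at 0, fully open at -1). In form: [[[tx, ty, tz, yaw, grip], ...]]. A call has 1 to 20 rows; each row shifts and turns the commanded pose from where the row before left it, along the tool's axes as they then stand; what a row does not reach is not made up. A row lasts 1/8 s, in which the tool goes at most 62.5 mm and 10.7 degrees, less where a joint would pass 70% of its speed; a pose out of reach is approached as far as the arm can. A call is refused whole if a number of a shift passes 6.25 or a number of a turn 10.7, either way. A call with a gripper value outside its range is refused whole. The fingers move at their own pace and stop on an object; the grip force is fixed at half the most. Time passes only in rows, so rows that do not move let the fingers close. It gives the time, the measured TCP pose, the force and the opening at its end, in the units of the state.
- arm.read_state(): the state, without advancing time (a new reading comes with each control period).
- snapshot(name): name is "scene" or "top" or "wrist"; returns a dict with "image" (480x640x3 uint8, red, green, blue), "depth" (480x640 float32, m along the optical axis (not along the pixel's ray), 0 where there is no reading), "fx", "fy", "cx", "cy" (pixels), "extrinsics" (4x4, takes a point from world to camera coordinates). Camera axes: x right, y down, z forward; pixel columns grow to the right and rows downward; lengths in m; the calibration is good to about 2 mm. A picture is of the moment at which its call begins.
- arm.sign_off(): hands the job in, once; it reports no verdict.
The state is a dict: "time_s": time; "qpos": joint angles; "dq": joint speeds; "tau": joint torques, N m; "ee_pos": TCP position; "eef_rot": TCP orientation; "force": force on the tool from outside, world axes, zero at the start; "moment": the same for the moment, N m; "width": finger opening in m.
Only numpy, scipy, OpenCV 4.12 (cv2) and the standard library are available. Lean on these libraries where they do the work, as an engineer would, in place of code of your own. Each camera call takes 0.05 s, during which the arm holds its last target.

## Working session

There is one attempt and no reset: what is moved stays moved. The work goes in short steps, Python scripts to look and compute and a tool call to move; the robot and the scene stay as the last step left them, time stands still between calls to the robot, and variables do not carry over. Pictures are saved under pics/ and viewed, and the job is handed in when it is done.

Besides the shell and the picture viewer there is one more tool, called after "Emit:" as name([rows], argument=value, ...), one row to a line, values as JSON. play_rows: Moves the arm, as the interface text tells. Its arguments: {"type":"object","properties":{"rows":{"type":"array","items":{"type":"array","items":{"type":"array","items":{"type":"number"}}}}},"required":["rows"]}

```bash
ls; mkdir -p pics; cat > h.py <<'E'
import numpy as np, cv2
from plant import arm, snapshot
def snap(n,f):
    s=snapshot(n); cv2.imwrite(f'pics/{f}.png',cv2.cvtColor(s['image'],cv2.COLOR_RGB2BGR)); np.savez(f'pics/{f}.npz',**s); return s
def load(f): return dict(np.load(f'pics/{f}.npz'))
def plane(s,u,v,z):
    E=s['extrinsics'];R=E[:3,:3];t=E[:3,3];c=-R.T@t
    d=R.T@np.array([(u-s['cx'])/s['fx'],(v-s['cy'])/s['fy'],1.]); k=(z-c[2])/d[2]; return c+k*d
def pts(s):
    E=s['extrinsics'];R=E[:3,:3];t=E[:3,3];h,w=s['depth'].shape
    v,u=np.mgrid[:h,:w];d=s['depth']
    P=np.stack([(u-s['cx'])/s['fx']*d,(v-s['cy'])/s['fy']*d,d],-1)
    return (P-t)@R
def proj(s,p):
    q=s['extrinsics'][:3,:3]@np.array(p)+s['extrinsics'][:3,3]; return s['fx']*q[0]/q[2]+s['cx'],s['fy']*q[1]/q[2]+s['cy']
E
python3 - <<'E'
from h import *
for n in('scene','top','wrist'):
    s=snap(n,n+'0'); print(n,s['fx'],s['cx'],s['cy'],np.round(s['extrinsics'],3).tolist())
print(arm.read_state())
E
```

```text
pics
scene 441.1432176246758 323.19334639751884 245.4751652969367 [[0.591, 0.806, 0.021, -0.28], [0.421, -0.286, -0.861, -0.132], [-0.688, 0.518, -0.509, 1.388], [0.0, 0.0, 0.0, 1.0]]
top 445.6045251575498 317.5573857662972 234.23426652199626 [[0.012, -1.0, 0.016, -0.033], [-0.993, -0.014, -0.114, 0.458], [0.114, -0.015, -0.993, 0.974], [0.0, 0.0, 0.0, 1.0]]
wrist 376.0732063309481 313.5915122895324 241.21491193654924 [[-0.38, 0.925, 0.002, 0.675], [0.897, 0.368, 0.246, -0.031], [0.227, 0.095, -0.969, 0.389], [0.0, 0.0, 0.0, 1.0]]
{'time_s': 0.15, 'qpos': array([-5.11021111e+01,  2.05792104e+01,  6.45772277e-01, -1.57814008e-02,
       -7.01386869e+01, -1.65079881e+01]), 'dq': array([ 0.01304415, -0.02373885,  0.20297266,  0.10308838,  0.06870293,
        0.09115188]), 'tau': array([-4.86682166e-04, -5.83274961e+01,  2.93290651e+01,  7.00121999e+00,
        8.70881137e-03, -1.03119107e-04]), 'ee_pos': array([ 0.25694964, -0.62375514,  0.22586549]), 'eef_rot': array([ 1.79926632e+02, -6.27004968e-03, -1.57615466e+02]), 'force': array([-0.54796538,  0.17951692,  0.07779369]), 'moment': array([ 0.05309368, -0.00052653,  0.00597411]), 'width': 0.0877640145249744}
```

View pics/top0.png

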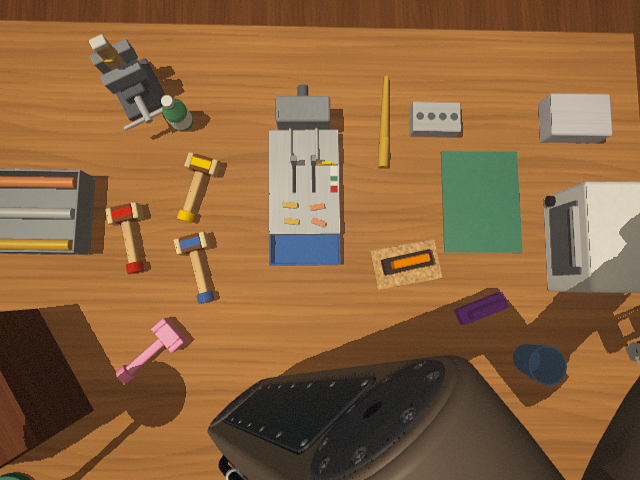

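View pics/scene0.png

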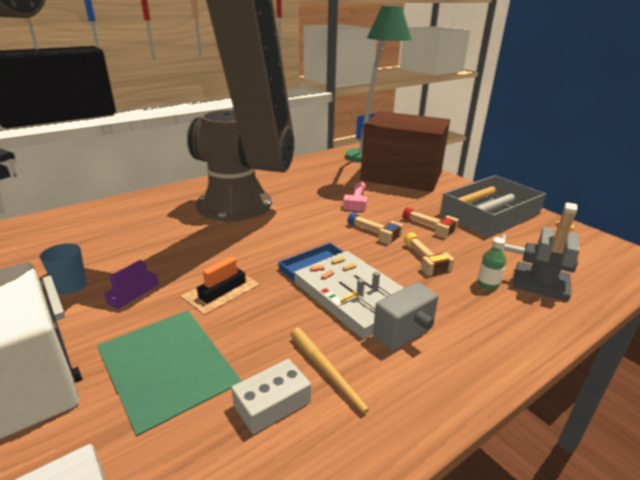

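View pics/wrist0.png

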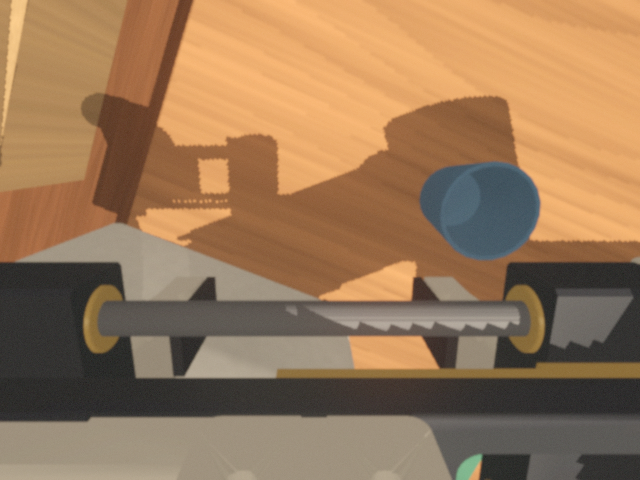

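The top view shows the tester in the middle with chips at about (290,205), (318,207), (291,221) and (318,222). The scraper is on its pad at (407,262) and the board at (481,202). All three mallets are on the left, and the pink and purple decoys are below. Next I'll measure.

```bash
cat > meas.py <<'E'
from h import *
import sys
def blobs(s,P,lo,hi,zr,roi,amin=8):
    hsv=cv2.cvtColor(s['image'],cv2.COLOR_RGB2HSV); m=cv2.inRange(hsv,lo,hi)
    m&=((P[...,2]>zr[0])&(P[...,2]<zr[1])).astype(np.uint8)*255
    k=np.zeros_like(m);x0,y0,x1,y1=roi;k[y0:y1,x0:x1]=m[y0:y1,x0:x1]
    n,l,st,c=cv2.connectedComponentsWithStats(k,connectivity=8); out=[]
    for i in range(1,n):
        if st[i,4]>=amin:
            q=P[l==i]; ys,xs=np.nonzero(l==i); r=cv2.minAreaRect(np.stack([xs,ys],1).astype(np.float32))
            out.append((st[i,4],np.round(c[i],1),np.round(np.median(q,0),4),q,(l==i)))
    return out
E
python3 - <<'E'
from meas import *
s=load('top0');P=pts(s)
full=(0,0,640,480)
for n,lo,hi,zr,roi in [('red',(0,150,90),(6,255,255),(.005,.06),(95,190,150,280)),('red2',(174,150,90),(180,255,255),(.005,.06),(95,190,150,280)),
 ('yel',(22,150,120),(34,255,255),(.005,.06),(170,150,220,225)),('blue',(100,100,60),(125,255,255),(.005,.06),(165,225,220,305)),
 ('trough',(100,120,60),(125,255,255),(-.01,.05),(260,225,350,270)),
 ('board',(60,60,30),(95,255,255),(-.01,.03),(430,140,530,260)),
 ('orange',(5,150,120),(20,255,255),(.05,.09),(370,235,450,290)),
 ('chips',(5,70,120),(30,255,255),(.02,.05),(272,195,338,232)),
 ('pointer',(24,150,120),(34,255,255),(.02,.09),(300,130,345,190)),
 ]:
    for b in blobs(s,P,lo,hi,zr,roi):
        ys,xs=np.nonzero(b[4]); r=cv2.minAreaRect(np.stack([xs,ys],1).astype(np.float32))
        xy=b[3][:,:2].astype(np.float32); r2=cv2.minAreaRect(xy)
        print(n,b[0],b[1],b[2],'rect',np.round(r2[0],4),np.round(r2[1],4),round(r2[2],1))
for u,v in [(303,110),(305,180),(272,180),(338,180),(305,250),(300,300),(410,262),(380,255),(480,200),(290,160)]:
    print(u,v,np.round(P[v,u],4))
E
python3 - <<'E'
import cv2
i=cv2.imread('pics/top0.png'); cv2.imwrite('pics/z0.png',cv2.resize(i[75:275,250:450],(800,800),interpolation=cv2.INTER_CUBIC)[:600])
E
```

```text
red 169 [121.1 212.2] [0.5002 0.4098 0.0367] rect [0.5001 0.4096] [0.0198 0.0445] 14.1
red 158 [134.3 266.9] [0.3793 0.3743 0.0329] rect [0.3801 0.3778] [0.0233 0.0332] 12.7
yel 163 [200.3 162.5] [0.6161 0.2397 0.0368] rect [0.6165 0.2393] [0.0455 0.0195] 73.7
yel 139 [184.8 215.5] [0.4955 0.2687 0.0332] rect [0.4955 0.2704] [0.0325 0.0211] 72.9
blue 143 [189.5 242.4] [0.4355 0.2549 0.0369] rect [0.4349 0.2552] [0.0166 0.0424] 15.5
blue 100 [202.7 297.1] [0.3158 0.2213 0.0347] rect [0.3155 0.2223] [0.0197 0.0246] 14.4
trough 1908 [305.6 249.5] [ 0.425  -0.0011  0.0039] rect [0.4252 0.0026] [0.0673 0.1581] 1.5
board 7625 [480.8 201.7] [ 0.5419 -0.4064  0.0048] rect [ 0.5451 -0.4065] [0.2361 0.1817] 0.7
orange 315 [410.5 260.9] [ 0.3984 -0.2248  0.0729] rect [ 0.3992 -0.2275] [0.0173 0.0801] 13.2
chips 78 [289.5 204.4] [0.5235 0.0367 0.0384] rect [0.5239 0.0369] [0.0306 0.014 ] 86.3
chips 82 [316.8 206.4] [ 0.5198 -0.0248  0.0385] rect [ 0.5204 -0.0245] [0.014  0.0327] 13.6
chips 82 [318.1 221.8] [ 0.4844 -0.0275  0.0383] rect [ 0.4853 -0.0281] [0.0317 0.0139] 71.0
chips 82 [291.2 220.8] [0.4858 0.0325 0.0384] rect [0.4866 0.0327] [0.0322 0.0138] 84.6
pointer 18 [326.  162.5] [ 0.6183 -0.0437  0.0466] rect [ 0.6184 -0.0437] [0.018  0.0041] 89.7
303 110 [0.7236 0.0089 0.0855]
305 180 [0.5807 0.003  0.0322]
272 180 [0.5799 0.0777 0.0304]
338 180 [ 0.583  -0.072   0.0279]
305 250 [0.4243 0.0009 0.0027]
300 300 [0.3108 0.0105 0.0005]
410 262 [ 0.3962 -0.2244  0.072 ]
380 255 [ 0.4148 -0.1705  0.0068]
480 200 [ 0.5467 -0.4053  0.0032]
290 160 [0.6243 0.0374 0.0401]
```

View pics/z0.png

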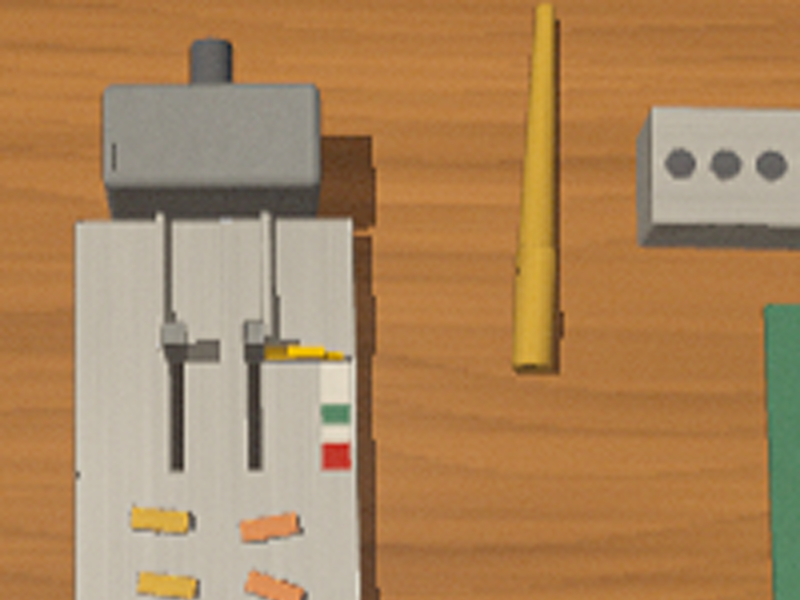

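```bash
python3 - <<'E'
from h import *
s=load('top0');P=pts(s)
for v in range(126,172,3): print(v,round(P[v,305,0],3),np.round(P[v,287:322,2]*1000).astype(int).tolist())
# tester edges: bed mask per row
hsv=cv2.cvtColor(s['image'],cv2.COLOR_RGB2HSV)
m=((hsv[...,1]<60)&(hsv[...,2]>110)&(abs(P[...,2]-.03)<.008)).astype(np.uint8)
m[:, :260]=0;m[:,350:]=0;m[:120]=0;m[240:]=0
ys,xs=np.nonzero(m);c=cv2.minAreaRect(np.stack([xs,ys],1).astype(np.float32))
L=[];Rr=[]
for v in range(135,232):
    x=np.nonzero(m[v])[0]; L.append(plane(s,x[0]-.5,v,.03)); Rr.append(plane(s,x[-1]+.5,v,.03))
for e in (L,Rr):
    e=np.array(e);f=np.polyfit(e[:,0],e[:,1],1);print('edge',f,np.degrees(np.arctan(f[0])),f[0]*.585+f[1])
for u in (275,280,335): 
    y=np.nonzero(m[:,u])[0]; print(u,y[0],y[-1],plane(s,u,y[0]-.5,.03),plane(s,u,y[-1]+.5,.03))
i=cv2.imread('pics/scene0.png'); cv2.imwrite('pics/z1.png',cv2.resize(i[230:380,270:470],(800,600),interpolation=cv2.INTER_CUBIC))
E
```

```text
126 0.7 [55, 56, 56, 55, 57, 55, 54, 57, 55, 51, 55, 53, 54, 54, 56, 51, 55, 57, 52, 54, 58, 58, 53, 54, 55, 56, 55, 53, 51, 56, 56, 54, 54, 56, 53]
129 0.7 [36, 35, 39, 40, 40, 36, 34, 37, 33, 37, 39, 35, 38, 36, 35, 33, 33, 36, 33, 33, 33, 33, 35, 35, 34, 37, 34, 36, 41, 41, 41, 36, 33, 37, 37]
132 0.694 [31, 32, 40, 42, 38, 29, 31, 30, 28, 31, 29, 28, 31, 31, 31, 29, 32, 30, 30, 31, 30, 33, 33, 31, 29, 33, 31, 32, 39, 42, 43, 30, 33, 32, 31]
135 0.686 [33, 31, 43, 40, 40, 29, 29, 28, 29, 31, 29, 32, 30, 30, 31, 32, 30, 31, 33, 32, 28, 30, 30, 31, 31, 34, 35, 32, 42, 40, 40, 32, 31, 28, 29]
138 0.679 [30, 30, 40, 41, 42, 32, 33, 32, 31, 33, 29, 30, 32, 29, 31, 32, 31, 31, 32, 31, 29, 34, 29, 29, 33, 31, 32, 29, 38, 41, 42, 31, 31, 32, 30]
141 0.673 [26, 33, 41, 42, 40, 29, 28, 30, 32, 29, 30, 30, 29, 34, 30, 29, 32, 30, 29, 31, 28, 30, 27, 33, 31, 32, 29, 30, 38, 41, 42, 30, 32, 31, 30]
144 0.665 [34, 31, 41, 41, 40, 28, 32, 29, 34, 29, 29, 28, 31, 28, 32, 31, 31, 31, 33, 28, 29, 28, 31, 31, 31, 31, 30, 28, 41, 39, 39, 31, 31, 31, 29]
147 0.658 [34, 26, 42, 41, 40, 28, 31, 29, 32, 
[... 1004 characters left out ...]
, 32, 27]
168 0.609 [28, 33, 29, 29, 30, 33, 32, 28, 29, 31, 28, 29, 29, 30, 31, 32, 31, 30, 29, 31, 27, 31, 32, 31, 32, 30, 30, 32, 31, 30, 32, 29, 29, 31, 30]
171 0.602 [30, 30, 32, 32, 33, 31, 28, 30, 32, 30, 29, 30, 32, 34, 28, 30, 28, 29, 32, 29, 30, 30, 30, 29, 27, 32, 30, 31, 30, 31, 30, 32, 32, 27, 29]
edge [0.02564852 0.0707086 ] 1.4692301012359534 0.085712985711166
edge [ 0.0278246  -0.08927097] 1.5938208781928445 -0.07299357490765128
275 131 233 [0.69605048 0.07362225 0.03      ] [0.45813722 0.06809065 0.03      ]
280 130 233 [0.69863284 0.06221688 0.03      ] [0.45829623 0.05693638 0.03      ]
335 130 233 [ 0.70093583 -0.06413621  0.03      ] [ 0.46004918 -0.06603242  0.03      ]
```

View pics/z1.png

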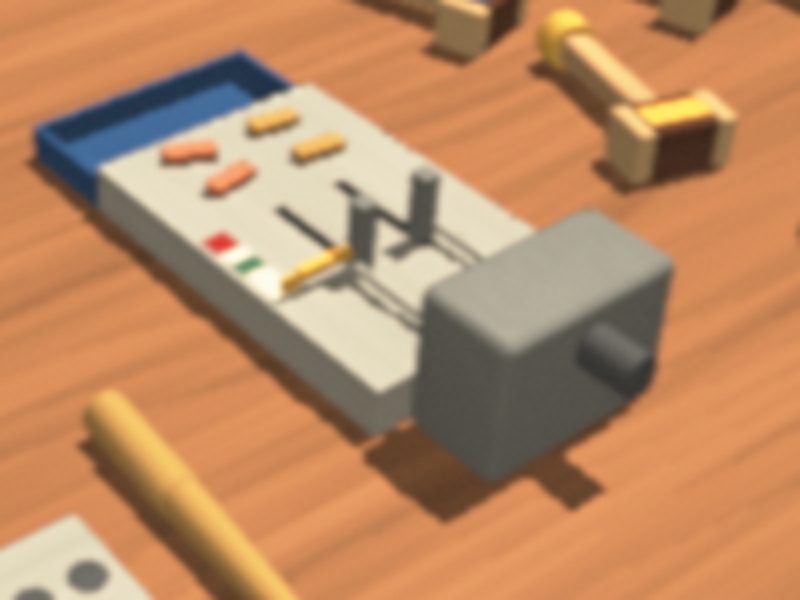

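```bash
python3 - <<'E'
from h import *
s=load('top0');P=pts(s)
def reg(n,a,b,z0):
    m=np.zeros(P.shape[:2],bool);m[b[0]:b[1],a[0]:a[1]]=1;m&=(P[...,2]>z0)&(P[...,2]<.6)
    q=P[m];print(n,len(q),np.round(q.min(0),3),np.round(q.max(0),3),np.round(np.percentile(q,95,axis=0),3))
reg('tray',(0,100),(165,260),.02)
reg('machine',(540,640),(180,295),.03)
reg('glue',(155,200),(90,135),.03)
reg('stretcher',(408,465),(95,140),.02)
reg('stick',(375,395),(75,170),.008)
reg('box',(0,95),(300,440),.03)
reg('purple',(450,512),(285,330),.015)
# pad
m=np.zeros(P.shape[:2],bool);m[235:295,365:450]=1
hsv=cv2.cvtColor(s['image'],cv2.COLOR_RGB2HSV)
cv2.imwrite('pics/z2.png',cv2.resize(cv2.imread('pics/top0.png')[230:300,360:455],(760,560),interpolation=cv2.INTER_CUBIC))
E
```

```text
tray 4407 [0.407 0.487 0.02 ] [0.588 0.691 0.075] [0.583 0.662 0.07 ]
machine 9702 [ 0.337 -0.66   0.03 ] [ 0.558 -0.528  0.177] [ 0.543 -0.538  0.173]
glue 709 [0.697 0.268 0.03 ] [0.75  0.334 0.124] [0.735 0.319 0.12 ]
stretcher 1624 [ 0.695 -0.351  0.02 ] [ 0.766 -0.239  0.052] [ 0.761 -0.241  0.048]
stick 756 [ 0.618 -0.19   0.009] [ 0.84  -0.165  0.029] [ 0.821 -0.167  0.025]
box 7792 [0.017 0.456 0.03 ] [0.286 0.599 0.205] [0.263 0.583 0.201]
purple 884 [ 0.263 -0.45   0.015] [ 0.332 -0.335  0.077] [ 0.324 -0.344  0.072]
```

View pics/z2.png

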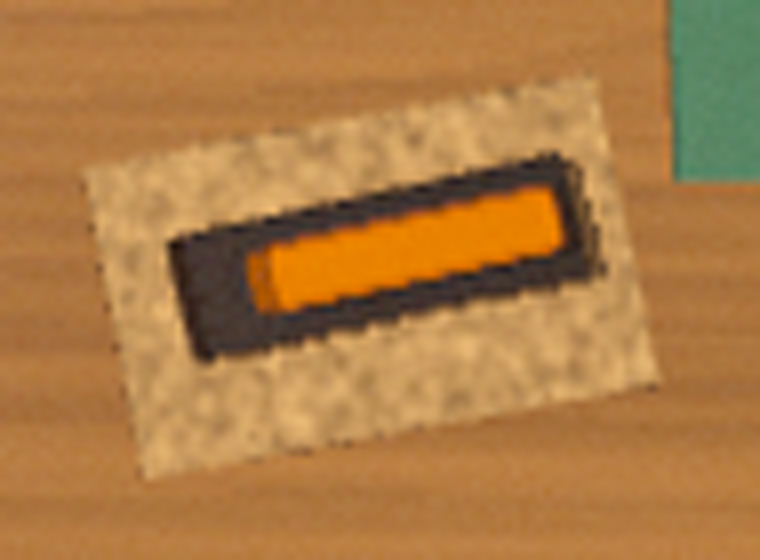

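```bash
cat >> h.py <<'E'
def go(cur,tgt,n=None):
    """cur/tgt: (x,y,z,yaw deg). prints turn first then shift in tool axes after turn (cm)"""
    cur=np.array(cur,float);tgt=np.array(tgt,float)
    dy=(tgt[3]-cur[3]+180)%360-180
    a=np.radians(tgt[3]); d=tgt[:3]-cur[:3]
    t=np.array([d[0]*np.cos(a)+d[1]*np.sin(a), d[0]*np.sin(a)-d[1]*np.cos(a), -d[2]])*100
    a0=np.radians(cur[3]); t0=np.array([d[0]*np.cos(a0)+d[1]*np.sin(a0), d[0]*np.sin(a0)-d[1]*np.cos(a0), -d[2]])*100
    k=max(1,int(np.ceil(np.linalg.norm(t)/5.5)))
    print('turn about tool z %.2f (%d rows) | shift after turn'%(-dy,int(np.ceil(abs(dy)/10))),np.round(t,2),'->%d rows'%k,np.round(t/k,2),'| shift before turn',np.round(t0,2))
def st():
    s=arm.read_state(); print('t %.2f'%s['time_s'],np.round(s['ee_pos'],4),np.round(s['eef_rot'],2),'F',np.round(s['force'],1),'w %.4f'%s['width']); return s
E
python3 - <<'E'
from h import *
s=load('top0')
c=[plane(s,360+u/8-.44,230+v/8-.44,.003)[:2] for u,v in [(85,175),(598,75),(655,382),(150,480)]]
print(np.round(c,4),np.mean(c,0),np.linalg.norm(c[0]-c[1]),np.linalg.norm(c[1]-c[2]), np.degrees(np.arctan2(*(c[1]-c[0])[::-1])))
go((.257,-.624,.227,-157.6),(.399,-.2275,.16,-76.8))
E
```

```text
[[ 0.423  -0.1485]
 [ 0.4539 -0.2967]
 [ 0.366  -0.3114]
 [ 0.3365 -0.1669]] [ 0.39482937 -0.23089189] 0.15132682714061707 0.08911555486828387 -78.2209675697825
turn about tool z -80.80 (9 rows) | shift after turn [-35.36 -22.88   6.7 ] ->8 rows [-4.42 -2.86  0.84] | shift before turn [-28.24  31.25   6.7 ]
```

Emit:
play_rows([
  [[0,0,0,-10.1,-1],[0,0,0,-10.1,-1],[0,0,0,-10.1,-1],[0,0,0,-10.1,-1],[0,0,0,-10.1,-1],[0,0,0,-10.1,-1],[0,0,0,-10.1,-1],[0,0,0,-10.1,-1]],
])

```text
time_s: 1.15
ee_pos: [0.257, -0.6239, 0.2262]
eef_rot: [180.0, 0.0, -76.5]
force: [0.4, 1.1, -0.5]
width: 0.0877
```

Emit:
play_rows([
  [[-4.4,-2.9,0.8,0,-1],[-4.4,-2.9,0.8,0,-1],[-4.4,-2.9,0.8,0,-1],[-4.4,-2.9,0.8,0,-1],[-4.4,-2.9,0.8,0,-1],[-4.4,-2.9,0.8,0,-1],[-4.4,-2.9,0.8,0,-1],[-4.4,-2.9,0.8,0,-1],[0,0,0,0,-1],[0,0,0,0,-1]],
])

```text
time_s: 2.4
ee_pos: [0.4027, -0.2283, 0.1626]
eef_rot: [180.0, -0.0, -76.7]
force: [-0.0, -0.0, -0.1]
width: 0.0875
```

```bash
python3 - <<'E'
from h import *
s=st(); w=snap('wrist','w1')
print(proj(w,(.399,-.2275,.073)), proj(w,s['ee_pos']))
E
```

```text
t 2.40 [ 0.4027 -0.2283  0.1626] [179.99  -0.   -76.74] F [-0.  -0.  -0.1] w 0.0875
(np.float64(318.7578799004414), np.float64(249.46803633006778)) (np.float64(313.8864046023416), np.float64(299.2379906505921))
```

View pics/w1.png

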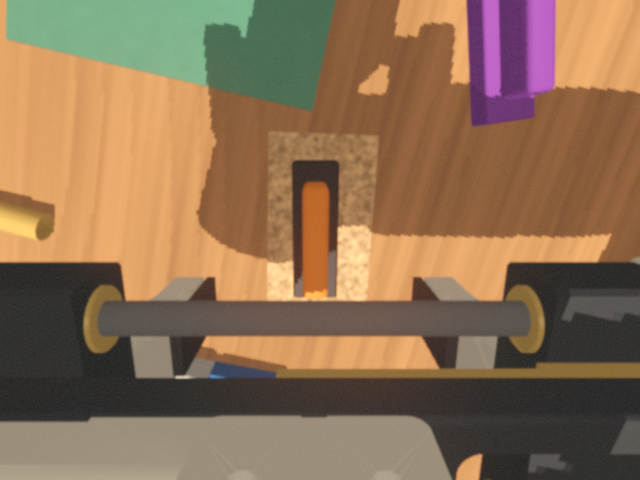

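The wrist view shows the orange rib centred at about (316,240), square to the jaws and where I predicted. I'll go down and grip.

Emit:
play_rows([
  [[0,0.3,4,0,-1],[0,0,4,0,-1],[0,0,3,0,-1],[0,0,1.25,0,-1],[0,0,0,0,1],[0,0,0,0,1],[0,0,0,0,1],[0,0,0,0,1],[0,0,0,0,1],[0,0,0,0,1]],
])

```text
time_s: 3.7
ee_pos: [0.3998, -0.2291, 0.0402]
eef_rot: [-180.0, -0.0, -76.8]
force: [0.7, -0.5, -0.1]
width: 0.0334
```

Emit:
play_rows([
  [[0,0,0,0,1],[0,0,0,0,1],[0,0,0,0,1],[0,0,0,0,1]],
])

```text
time_s: 4.2
ee_pos: [0.3995, -0.2291, 0.0399]
eef_rot: [180.0, 0.0, -76.8]
force: [-0.9, -0.1, -2.2]
width: 0.0178
```

```bash
python3 - <<'E'
from h import *
go((.3995,-.2291,.13,-76.8),(.5725,.005,.13,-88.5))
E
```

```text
turn about tool z 11.70 (2 rows) | shift after turn [-22.95 -17.91  -0.  ] ->6 rows [-3.82 -2.98 -0.  ] | shift before turn [-18.84 -22.19  -0.  ]
```

Emit:
play_rows([
  [[0,0,-2,0,1],[0,0,-3.5,0,1],[0,0,-3.5,0,1],[0,0,0,0,1]],
])

```text
time_s: 4.7
ee_pos: [0.4014, -0.2294, 0.1325]
eef_rot: [-179.7, -0.1, -76.8]
force: [-0.3, 0.2, -2.3]
width: 0.0178
```

Emit:
play_rows([
  [[0,0,0,6,1],[0,0,0,5.7,1],[-3.9,-2.9,0,0,1],[-3.9,-2.9,0,0,1],[-3.8,-2.9,0,0,1],[-3.8,-2.9,0,0,1],[-3.8,-2.9,0,0,1],[-3.8,-2.9,0,0,1],[0,0,0,0,1],[0,0,0,0,1],[0,0,0,0,1]],
])

```text
time_s: 6.08
ee_pos: [0.5668, 0.0045, 0.1295]
eef_rot: [179.9, -0.0, -88.6]
force: [-0.9, -0.0, -1.3]
width: 0.0177
```

```bash
python3 - <<'E'
from h import *
st(); snap('scene','s2'); snap('top','t2')
a=cv2.imread('pics/s2.png')[190:370,250:490];cv2.imwrite('pics/z3.png',cv2.resize(a,(800,600),interpolation=cv2.INTER_CUBIC))
E
```

```text
t 6.08 [0.5668 0.0045 0.1295] [ 1.7993e+02 -1.0000e-02 -8.8560e+01] F [-0.9 -0.  -1.3] w 0.0177
```

View pics/z3.png

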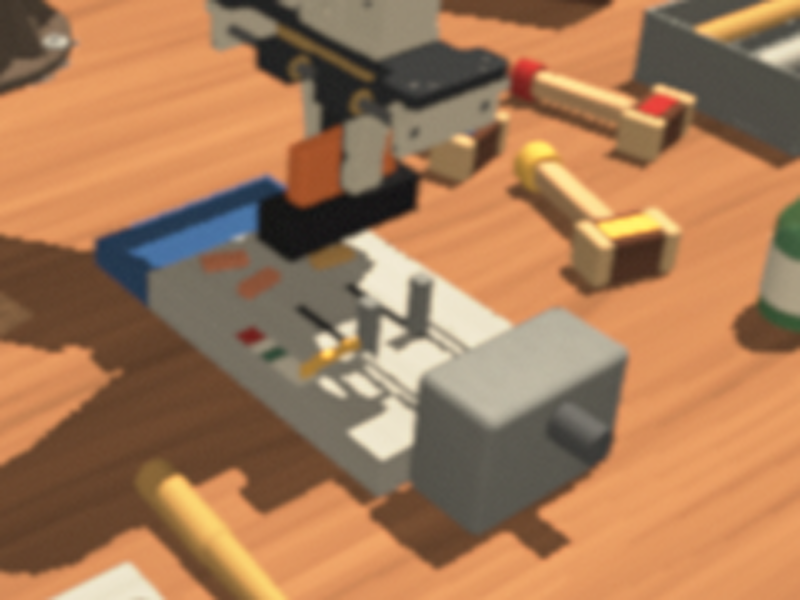

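View pics/t2.png

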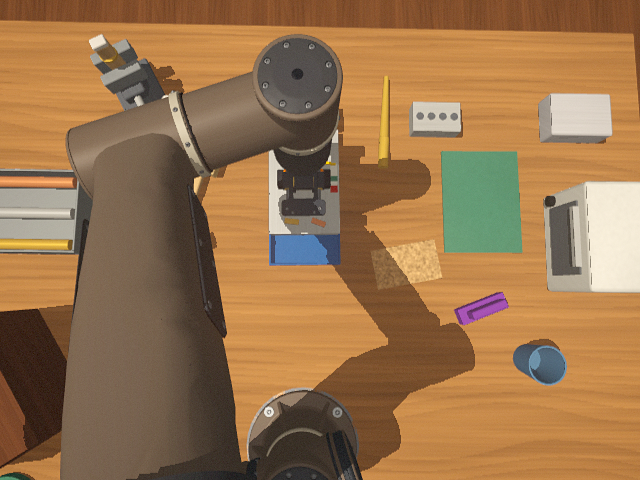

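The scraper is held upright over the bed, between the chips and the prongs. I'll go down now.

Emit:
play_rows([
  [[0,-0.4,2.5,0,1],[0,0,2,0,1],[0,0,1.2,0,1],[0,0,0.4,0,1],[0,0,0,0,1],[0,0,0,0,1]],
])

```text
time_s: 6.92
ee_pos: [0.5722, 0.0055, 0.0698]
eef_rot: [-179.9, 0.0, -88.5]
force: [-0.3, 0.3, -1.8]
width: 0.0181
```

Emit:
play_rows([
  [[0,0,0.2,0,1],[0,0,0.1,0,1],[0,0,0,0,1]],
])

```text
time_s: 7.3
ee_pos: [0.5719, 0.0055, 0.0669]
eef_rot: [-180.0, 0.0, -88.5]
force: [-1.7, 0.4, 4.5]
width: 0.0177
```

Emit:
play_rows([
  [[0,0.3,0,0,1],[0,0.6,0,0,1],[0,0.6,0,0,1],[0,0.6,0,0,1],[0,0.6,0,0,1],[0,0.6,0,0,1],[0,0.6,0,0,1],[0,0.6,0,0,1],[0,0.6,0,0,1],[0,0.6,0,0,1],[0,0.6,0,0,1],[0,0.6,0,0,1]],
])

```text
time_s: 8.8
ee_pos: [0.5038, 0.004, 0.0669]
eef_rot: [-179.8, 0.0, -88.5]
force: [0.6, 0.5, 4.0]
width: 0.0179
```

```bash
python3 - <<'E'
from h import *
st(); s=snap('scene','s3'); 
a=cv2.imread('pics/s3.png')[190:370,250:490];cv2.imwrite('pics/z4.png',cv2.resize(a,(800,600),interpolation=cv2.INTER_CUBIC))
E
```

```text
t 8.80 [0.5038 0.004  0.0669] [-1.7983e+02  3.0000e-02 -8.8470e+01] F [0.6 0.5 4. ] w 0.0179
```

View pics/z4.png

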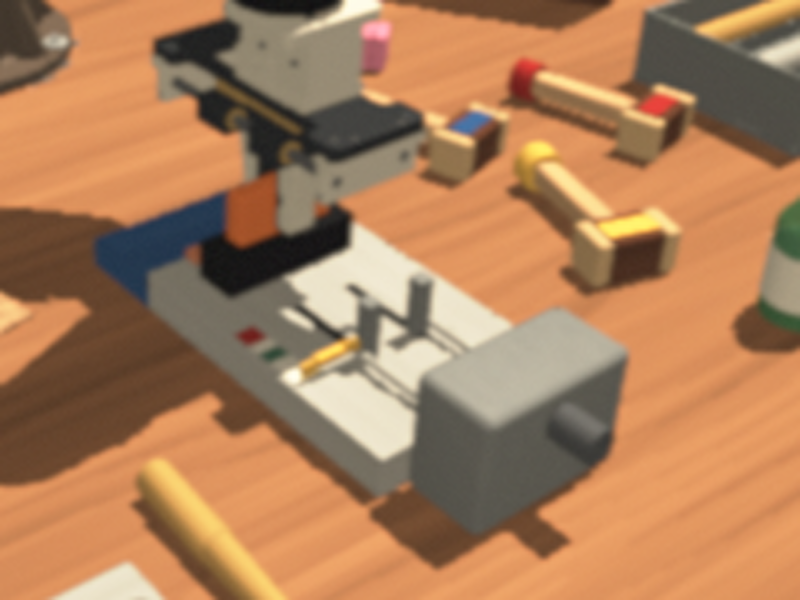

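No chips are left behind the scraper, and a copper one shows ahead of it at (193,255). I'll carry on.

Emit:
play_rows([
  [[0,0.6,0,0,1],[0,0.6,0,0,1],[0,0.6,0,0,1],[0,0.6,0,0,1],[0,0.6,0,0,1],[0,0.6,0,0,1],[0,0.5,0,0,1],[0,0.4,0,0,1],[0,0,0,0,1],[0,0,0,0,1]],
])

```text
time_s: 10.1
ee_pos: [0.4583, 0.0028, 0.0668]
eef_rot: [-179.9, 0.0, -88.5]
force: [1.2, 1.8, 9.3]
width: 0.0179
```

```bash
python3 - <<'E'
from h import *
st(); snap('top','t4');snap('scene','s4')
a=cv2.imread('pics/t4.png')[170:290,230:390];cv2.imwrite('pics/z5.png',cv2.resize(a,(800,600),interpolation=cv2.INTER_CUBIC))
a=cv2.imread('pics/s4.png')[220:310,250:370];cv2.imwrite('pics/z6.png',cv2.resize(a,(800,600),interpolation=cv2.INTER_CUBIC))
E
```

```text
t 10.10 [0.4583 0.0028 0.0668] [-1.7989e+02  3.0000e-02 -8.8470e+01] F [1.2 1.8 9.3] w 0.0179
```

View pics/z5.png

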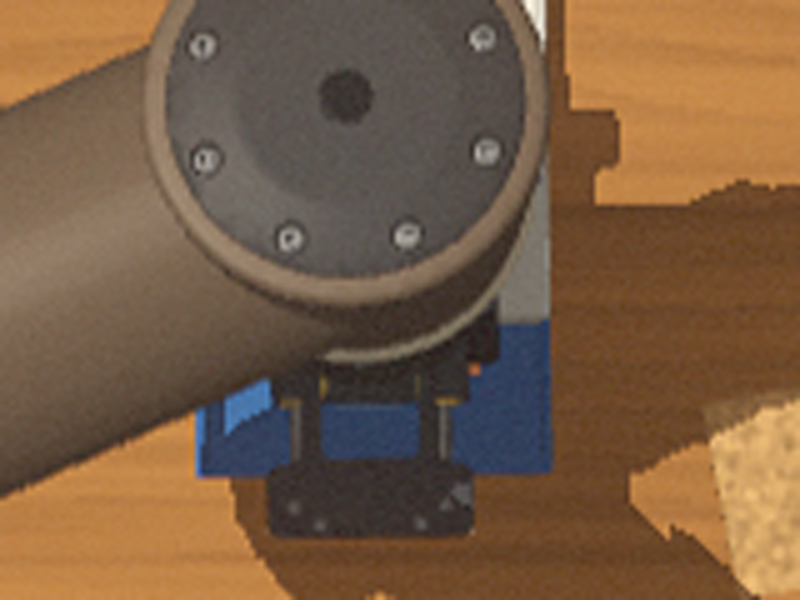

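View pics/z6.png

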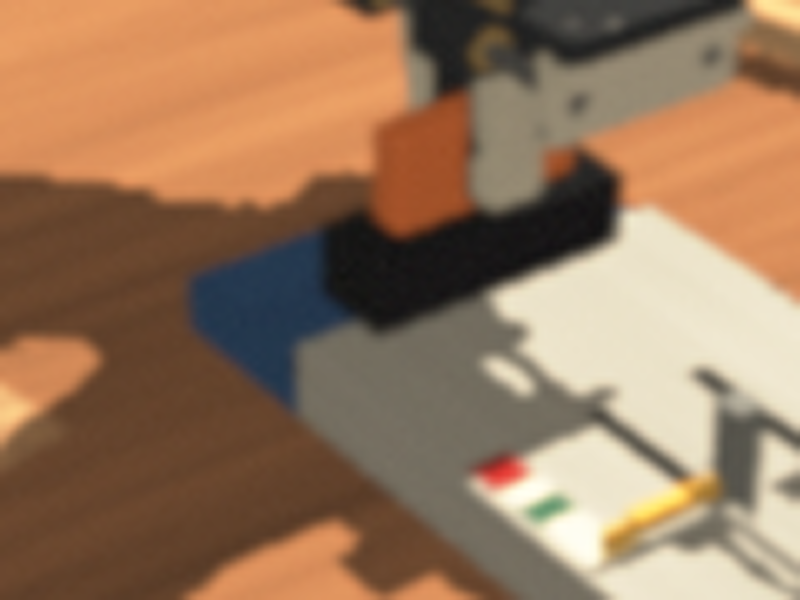

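Emit:
play_rows([
  [[0,0.4,0,0,1],[0,0.5,0,0,1],[0,0.4,0,0,1],[0,0,0,0,1],[0,0,-2,0,1],[0,0,-3,0,1],[0,-4,-2,0,1],[0,-6,0,0,1],[0,-6,0,0,1],[0,0,0,0,1]],
])

```text
time_s: 11.45
ee_pos: [0.6055, 0.0059, 0.1329]
eef_rot: [179.7, -0.1, -88.6]
force: [-1.6, 0.4, -2.3]
width: 0.0179
```

```bash
python3 - <<'E'
from h import *
st(); snap('top','t5');snap('scene','s5')
a=cv2.imread('pics/t5.png')[170:290,230:390];cv2.imwrite('pics/z7.png',cv2.resize(a,(800,600),interpolation=cv2.INTER_CUBIC))
a=cv2.imread('pics/s5.png')[220:310,250:370];cv2.imwrite('pics/z8.png',cv2.resize(a,(800,600),interpolation=cv2.INTER_CUBIC))
E
```

```text
t 11.45 [0.6055 0.0059 0.1329] [ 1.797e+02 -6.000e-02 -8.859e+01] F [-1.6  0.4 -2.3] w 0.0179
```

View pics/z7.png

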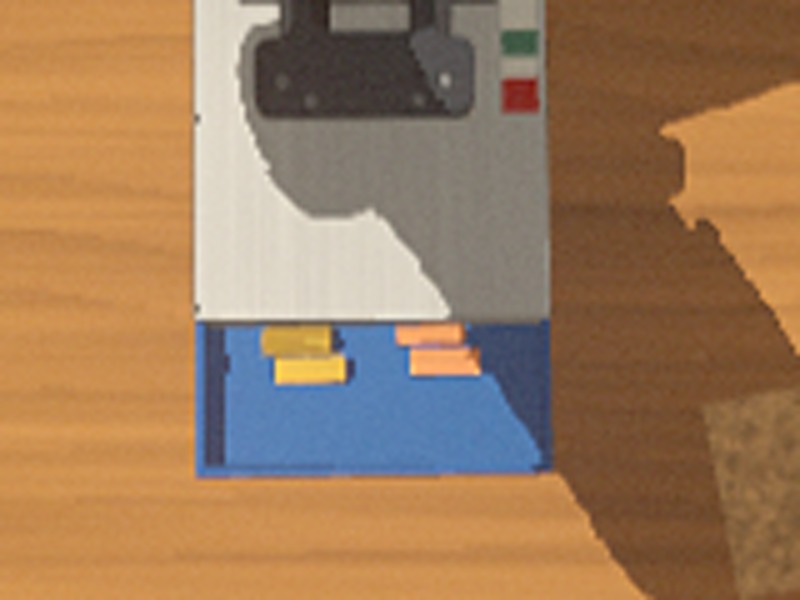

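View pics/z8.png

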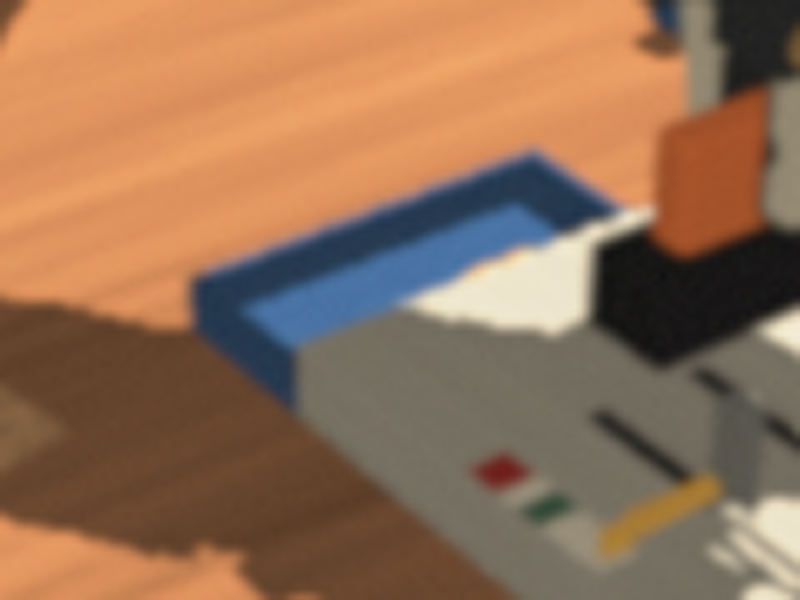

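```bash
python3 - <<'E'
from meas import *
s=load('t5');P=pts(s)
for b in blobs(s,P,(3,70,100),(30,255,255),(-.01,.06),(272,230,338,250)):
    z=b[3][:,2]; print(b[0],b[1],b[2],np.round(np.percentile(z,[5,50,95]),4))
go((.6055,.0059,.133,-88.6),(.396,-.231,.133,-77.5))
E
```

```text
170 [290.1 240.2] [0.4455 0.0351 0.0121] [0.0046 0.0121 0.0177]
135 [317.3 239.2] [ 0.447  -0.0263  0.0138] [0.009  0.0138 0.0181]
turn about tool z -11.10 (2 rows) | shift after turn [18.59 25.58 -0.  ] ->6 rows [ 3.1   4.26 -0.  ] | shift before turn [23.17 21.52 -0.  ]
```

Emit:
play_rows([
  [[0,0,0,-5.5,1],[0,0,0,-5.6,1],[3.1,4.2,0,0,1],[3.1,4.3,0,0,1],[3.1,4.3,0,0,1],[3.1,4.2,0,0,1],[3.1,4.3,0,0,1],[3.1,4.3,0,0,1],[0,0,2,0,1],[0,0,2,0,1],[0,0,0,0,1],[0,0,0,0,1]],
])

```text
time_s: 13.05
ee_pos: [0.395, -0.2308, 0.0967]
eef_rot: [-180.0, -0.0, -77.4]
force: [0.9, -1.1, -1.3]
width: 0.0179
```

Emit:
play_rows([
  [[0,0,2.5,0,1],[0,0,1.8,0,1],[0,0,0.8,0,1],[0,0,0.2,0,1],[0,0,0,0,1]],
])

```text
time_s: 13.68
ee_pos: [0.3958, -0.2311, 0.0436]
eef_rot: [-180.0, -0.0, -77.4]
force: [0.0, -0.1, -1.7]
width: 0.018
```

Emit:
play_rows([
  [[0,0,0.2,0,1],[0,0,0.15,0,1],[0,0,0,0,1]],
])

```text
time_s: 14.05
ee_pos: [0.3956, -0.2311, 0.0399]
eef_rot: [-180.0, -0.0, -77.4]
force: [-0.9, 0.5, 3.4]
width: 0.0181
```

Contact on the pad: Fz went from -1.7 to +3.4 N. I'll release and back off upwards.

Emit:
play_rows([
  [[0,0,0,0,0],[0,0,0,0,0],[0,0,0,0,-0.5],[0,0,0,0,-0.5],[0,0,-1,0,-0.5],[0,0,-3,0,-0.5],[0,0,-5,0,-0.5],[0,0,-5,0,-0.5],[0,0,0,0,-1]],
])

```text
time_s: 15.18
ee_pos: [0.3978, -0.2317, 0.1844]
eef_rot: [-179.6, -0.2, -77.4]
force: [0.6, -1.1, 0.2]
width: 0.0714
```

```bash
python3 - <<'E'
from meas import *
st(); s=snap('top','t6');snap('wrist','w6');P=pts(s);print(np.round(P[200:300:20,380:440:20,2],3))
for n,lo,hi,zr,roi in [('red',(0,150,90),(6,255,255),(.005,.06),(80,180,170,290)),
 ('yel',(22,150,120),(34,255,255),(.005,.06),(160,140,240,235)),('blue',(100,100,60),(125,255,255),(.005,.06),(155,215,230,315)),
 ('orange',(3,150,80),(20,255,255),(.05,.09),(360,225,460,300))]:
    for b in blobs(s,P,lo,hi,zr,roi,20):
        r2=cv2.minAreaRect(b[3][:,:2].astype(np.float32)); print(n,b[0],b[1],b[2],np.round(r2[0],4),np.round(r2[1],4),round(r2[2],1))
E
```

```text
t 15.18 [ 0.3978 -0.2317  0.1844] [-179.55   -0.21  -77.37] F [ 0.6 -1.1  0.2] w 0.0714
[[0.607 0.611 0.603]
 [0.611 0.614 0.609]
 [0.613 0.61  0.606]
 [0.623 0.597 0.594]
 [0.634 0.005 0.003]]
red 168 [121.3 212.2] [0.5005 0.4093 0.0365] [0.4999 0.4096] [0.02   0.0447] 14.7
red 150 [134.1 267. ] [0.3793 0.3743 0.0331] [0.3789 0.3778] [0.021  0.0334] 11.5
yel 163 [200.3 162.5] [0.6163 0.2393 0.0368] [0.6166 0.2398] [0.0465 0.0196] 74.7
yel 141 [184.8 215.6] [0.4948 0.2689 0.0335] [0.4955 0.271 ] [0.0333 0.0214] 72.0
blue 143 [189.5 242.4] [0.4355 0.2548 0.0371] [0.4351 0.255 ] [0.0167 0.0433] 16.4
blue 99 [202.7 296.9] [0.316  0.2217 0.0348] [0.3155 0.222 ] [0.0193 0.0267] 16.4
```

View pics/w6.png

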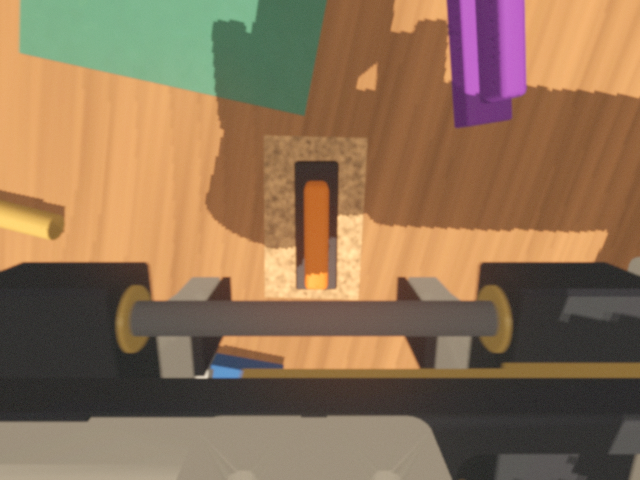

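View pics/t6.png

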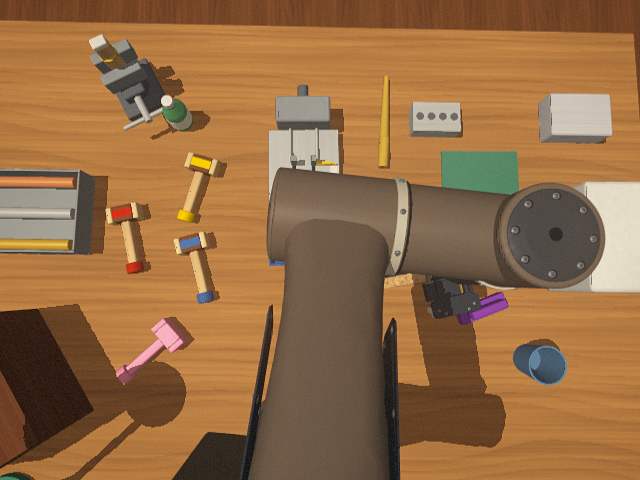

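```bash
python3 - <<'E'
from h import *
go((.3978,-.2317,.1844,-77.4),(.4449,.395,.15,14.8))
E
```

```text
turn about tool z -92.20 (10 rows) | shift after turn [ 20.56 -59.39   3.44] ->12 rows [ 1.71 -4.95  0.29] | shift before turn [-60.13 -18.27   3.44]
```

Emit:
play_rows([
  [[0,0,0,-10.2,-1],[0,0,0,-10.2,-1],[0,0,0,-10.3,-1],[0,0,0,-10.2,-1],[0,0,0,-10.3,-1],[0,0,0,-10.2,-1],[0,0,0,-10.3,-1],[0,0,0,-10.2,-1],[0,0,0,-10.3,-1]],
])

```text
time_s: 16.4
ee_pos: [0.3944, -0.2308, 0.1783]
eef_rot: [-179.9, 0.1, 15.1]
force: [-0.1, -0.3, 0.4]
width: 0.0878
```

Emit:
play_rows([
  [[1.7,-5,0.2,0,-1],[1.7,-5,0.2,0,-1],[1.7,-5,0.2,0,-1],[1.7,-5,0.2,0,-1],[1.7,-5,0.2,0,-1],[1.7,-5,0.2,0,-1],[1.7,-5,0.2,0,-1],[1.7,-5,0.2,0,-1],[1.7,-5,0.2,0,-1],[1.8,-4.8,0.2,0,-1],[1.8,-4.8,0.2,0,-1],[1.8,-4.8,0.2,0,-1],[0,0,0,0,-1],[0,0,0,0,-1]],
])

```text
time_s: 18.15
ee_pos: [0.4431, 0.3952, 0.1539]
eef_rot: [179.9, 0.1, 14.8]
force: [0.7, -0.8, 0.0]
width: 0.0878
```

```bash
python3 - <<'E'
from h import *
s=st(); w=snap('wrist','w7')
print(proj(w,(.4372,.3929,.036)), proj(w,(.4999,.4095,.036)),proj(w,s['ee_pos']))
E
```

```text
t 18.15 [0.4431 0.3952 0.1539] [1.7987e+02 1.5000e-01 1.4810e+01] F [ 0.7 -0.8  0. ] w 0.0878
(np.float64(312.89627525602214), np.float64(243.633823330977)) (np.float64(312.7376198840755), np.float64(155.85480427059366)) (np.float64(311.3197412095728), np.float64(297.0563691750557))
```

View pics/w7.png

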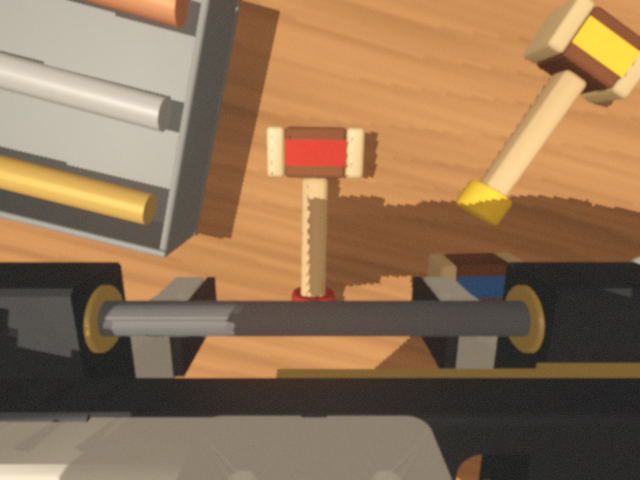

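```bash
python3 - <<'E'
from h import *
w=load('w7');P=pts(w)
m=(P[...,1]>.47)&(P[...,1]<.56)&(P[...,2]>.02)&(P[...,2]<.3);m[260:]=0
for a in np.arange(.475,.56,.006):
    q=P[m&(P[...,1]>a)&(P[...,1]<a+.006)]; 
    if len(q): print(round(a,3),len(q),np.round(q[:,0].min(),3),np.round(q[:,0].max(),3),np.round(np.percentile(q[:,2],[50,98]),3))
E
```

```text
0.487 7199 0.41 0.586 [0.055 0.07 ]
0.493 299 0.411 0.569 [0.069 0.07 ]
0.499 166 0.411 0.416 [0.064 0.07 ]
0.505 226 0.411 0.416 [0.056 0.07 ]
0.511 248 0.411 0.416 [0.055 0.07 ]
0.517 1719 0.411 0.578 [0.036 0.069]
0.523 1042 0.41 0.57 [0.04 0.07]
0.529 1030 0.41 0.569 [0.04 0.07]
0.535 1007 0.411 0.567 [0.04 0.07]
0.541 976 0.411 0.566 [0.04 0.07]
0.547 958 0.411 0.565 [0.04  0.069]
0.553 945 0.411 0.563 [0.04 0.07]
0.559 157 0.411 0.562 [0.04 0.07]
```

Emit:
play_rows([
  [[0.2,0,5,0,-1],[0,0,5,0,-1],[0,0,3,0,-1],[0,0,1,0,-1],[0,0,0,0,-1],[0,0,0,0,-1]],
])

```text
time_s: 18.95
ee_pos: [0.4465, 0.3973, 0.0172]
eef_rot: [-179.9, -0.1, 14.8]
force: [0.4, -0.5, -0.3]
width: 0.0879
```

Emit:
play_rows([
  [[0,0.15,0.4,0,-1],[0,0,0,0,1],[0,0,0,0,1],[0,0,0,0,1],[0,0,0,0,1],[0,0,0,0,1],[0,0,0,0,1],[0,0,0,0,1],[0,0,0,0,1],[0,0,0,0,1],[0,0,0,0,1]],
])

```text
time_s: 20.32
ee_pos: [0.4462, 0.3952, 0.0115]
eef_rot: [-180.0, 0.0, 14.8]
force: [-0.1, 0.8, -0.8]
width: 0.0198
```

Emit:
play_rows([
  [[0,0,-1,0,1],[0,0,-2,0,1],[0,0,-3,0,1],[0,0,-4,0,1],[0,0,-3,0,1],[0,0,0,0,1],[0,0,0,0,1]],
])

```text
time_s: 21.2
ee_pos: [0.4457, 0.3946, 0.1411]
eef_rot: [180.0, 0.1, 14.8]
force: [0.3, -0.0, -2.3]
width: 0.0196
```

```bash
python3 - <<'E'
from h import *
st(); snap('wrist','w8'); snap('scene','s8')
a=cv2.imread('pics/s8.png')[130:280,330:530];cv2.imwrite('pics/z9.png',cv2.resize(a,(800,600),interpolation=cv2.INTER_CUBIC))
E
```

```text
t 21.20 [0.4457 0.3946 0.1411] [1.7999e+02 6.0000e-02 1.4770e+01] F [ 0.3 -0.  -2.3] w 0.0196
```

View pics/w8.png

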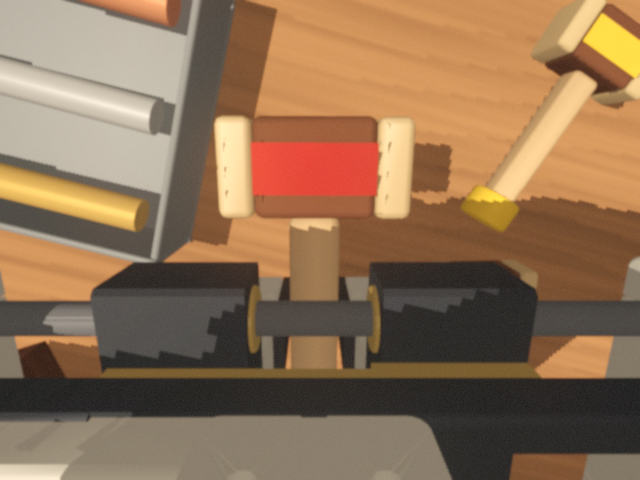

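View pics/z9.png

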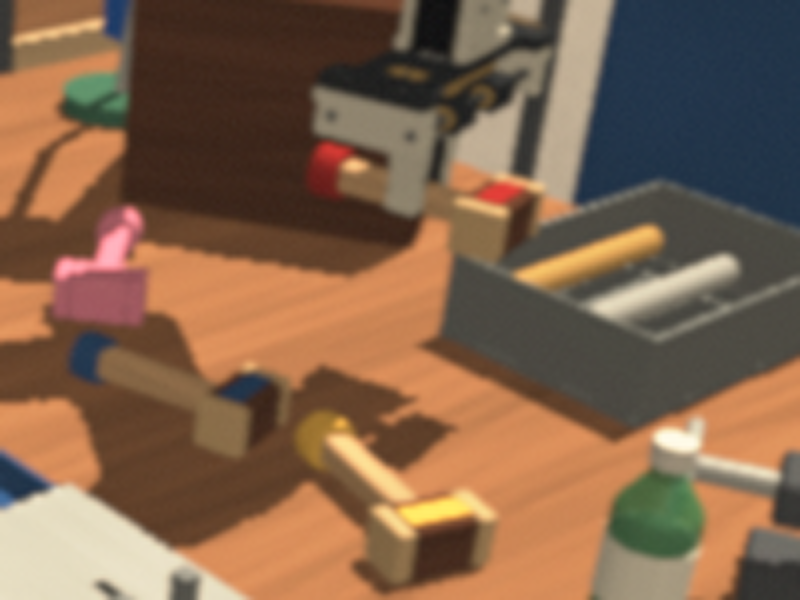

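The mallet is lifted and roughly level in both views. I'll measure the head's position relative to the TCP.

```bash
cat > held.py <<'E'
from meas import *
def held(f,lo,hi,grip=True):
    w=load(f);P=pts(w);S=arm.read_state();
    z=S['ee_pos'][2]
    B=max(blobs(w,P,lo,hi,(z-.05,z+.1),(100,80,540,262),200),key=lambda b:b[0])
    q=np.median(B[3],0); r=cv2.minAreaRect(B[3][:,:2].astype(np.float32))
    a=np.radians(S['eef_rot'][2]); d=np.array([*r[0],q[2]])-S['ee_pos']
    X=d[0]*np.cos(a)+d[1]*np.sin(a);Y=-d[0]*np.sin(a)+d[1]*np.cos(a)
    # slope of band top along x
    A=np.c_[ (B[3]-S['ee_pos'])[:,:2]@np.array([np.cos(a),np.sin(a)]), np.ones(len(B[3]))]
    sl=np.linalg.lstsq(A,B[3][:,2],rcond=None)[0]
    print('band rel TCP: fwd %.1f left %.1f up %.1f mm'%(X*1e3,Y*1e3,d[2]*1e3),'rect',np.round(r[1],4),round(r[2],1),'slope deg',np.degrees(np.arctan(sl[0])),'-> mallet origin fwd %.1f'%(X*1e3-65))
E
python3 - <<'E'
from held import *
held('w8',(0,150,60),(6,255,255))
go((.4457,.3946,.1411,14.8),(.594+.009,.0066,.141,1.5))
E
```

```text
band rel TCP: fwd 58.1 left -1.2 up 25.0 mm rect [0.0184 0.044 ] 14.7 slope deg -0.2932159701289056 -> mallet origin fwd -6.9
turn about tool z 13.30 (2 rows) | shift after turn [1.471e+01 3.920e+01 1.000e-02] ->8 rows [1.84 4.9  0.  ] | shift before turn [5.300e+00 4.153e+01 1.000e-02]
```

```bash
python3 - <<'E'
from h import *
s=load('top0');P=pts(s)
m=(P[...,2]>.068)&(P[...,2]<.08);k=np.zeros_like(m);k[150:164,283:325]=m[150:164,283:325]
n,l,stt,c=cv2.connectedComponentsWithStats(k.astype(np.uint8))
for i in range(1,n): print(stt[i],c[i],np.round(plane(s,*c[i],.074),4))
go((.4457,.3946,.1411,14.8),(.597,.0067,.131,1.5))
E
```

```text
[291 156   5   6  29] [293.        158.4137931] [0.6182 0.0292 0.074 ]
[311 156   5   6  29] [313.03448276 158.4137931 ] [ 0.619  -0.0144  0.074 ]
turn about tool z 13.30 (2 rows) | shift after turn [14.11 39.17  1.01] ->8 rows [1.76 4.9  0.13] | shift before turn [ 4.72 41.37  1.01]
```

Emit:
play_rows([
  [[0,0,-1,6.6,1],[0,0,0,6.7,1],[1.8,4.9,0,0,1],[1.8,4.9,0,0,1],[1.8,4.9,0,0,1],[1.8,4.9,0,0,1],[1.8,4.9,0,0,1],[1.7,4.9,0,0,1],[1.7,4.9,0,0,1],[1.7,4.8,0,0,1],[0,0,0,0,1],[0,0,0,0,1]],
])

```text
time_s: 22.8
ee_pos: [0.5967, 0.0076, 0.1504]
eef_rot: [180.0, 0.1, 1.4]
force: [-1.0, -0.6, -2.9]
width: 0.0197
```

```bash
python3 - <<'E'
from held import *
st(); snap('wrist','w9'); held('w9',(0,150,60),(6,255,255))
E
```

```text
t 22.80 [0.5967 0.0076 0.1504] [1.7998e+02 1.2000e-01 1.4300e+00] F [-1.  -0.6 -2.9] w 0.0197
band rel TCP: fwd 58.2 left -1.9 up 23.9 mm rect [0.0185 0.0441] 1.4 slope deg -0.26479627194212474 -> mallet origin fwd -6.8
```

View pics/w9.png

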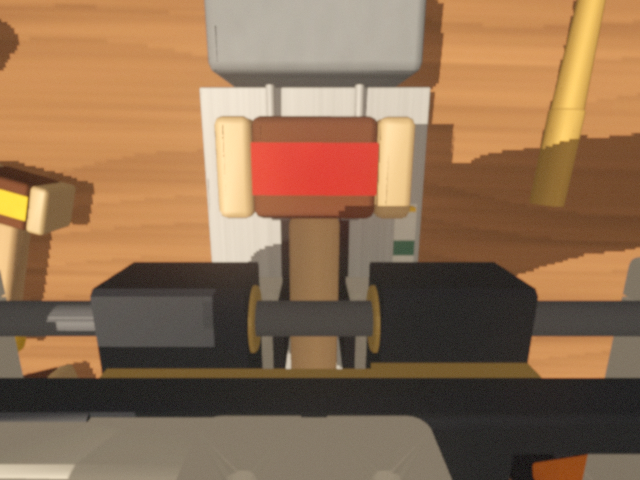

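Emit:
play_rows([
  [[0,0,3,0,1],[0,0,3,0,1],[0,0,2,0,1],[0,0,0.9,0,1],[0,0,0,0,1],[0,0,0,0,1]],
])

```text
time_s: 23.6
ee_pos: [0.598, 0.0085, 0.0635]
eef_rot: [-180.0, -0.1, 1.5]
force: [0.7, -0.1, -2.3]
width: 0.0197
```

Emit:
play_rows([
  [[0,0,0.4,0,1],[0,0,0.3,0,1],[0,0,0.2,0,1],[0,0,0,0,1],[0,0,0,0,1]],
])

```text
time_s: 24.22
ee_pos: [0.5974, 0.0079, 0.0536]
eef_rot: [180.0, -0.0, 1.5]
force: [0.0, 0.3, -2.8]
width: 0.0196
```

```bash
python3 - <<'E'
from held import *
st(); snap('wrist','w10'); held('w10',(0,150,60),(6,255,255)); snap('scene','s10')
a=cv2.imread('pics/s10.png')[190:370,250:490];cv2.imwrite('pics/z10.png',cv2.resize(a,(800,600),interpolation=cv2.INTER_CUBIC))
E
```

```text
t 24.23 [0.5974 0.0079 0.0536] [180.    -0.     1.49] F [ 0.   0.3 -2.8] w 0.0196
band rel TCP: fwd 58.1 left -1.3 up 24.3 mm rect [0.0186 0.0441] 1.4 slope deg -0.31441427381985326 -> mallet origin fwd -6.9
```

View pics/z10.png

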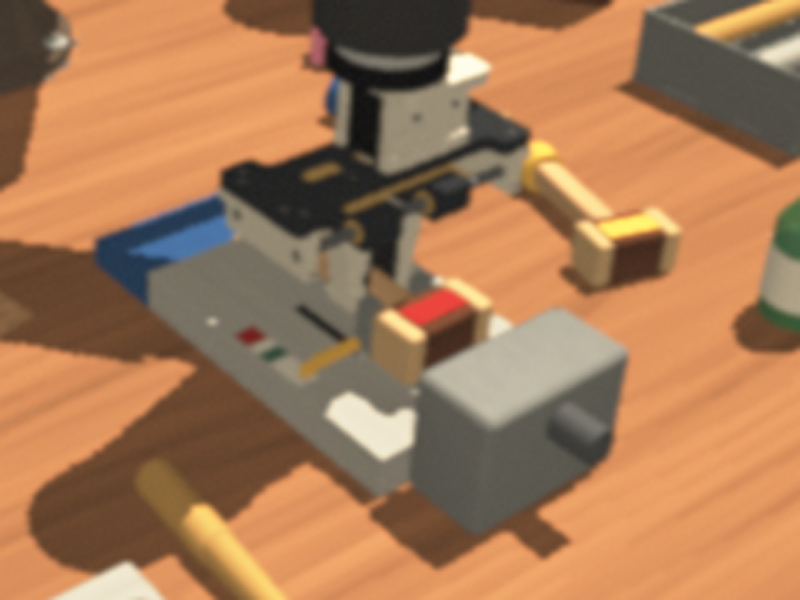

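View pics/w10.png

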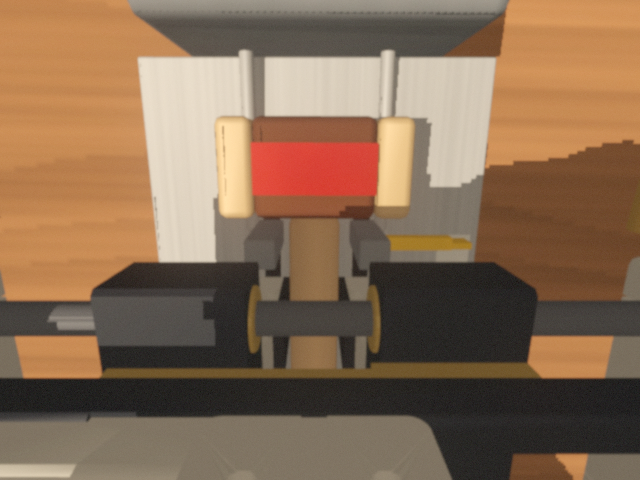

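The handle sits midway between the prongs and the head is behind them. I'll go lower, watching Fz.

Emit:
play_rows([
  [[0,0,0.2,0,1],[0,0,0.2,0,1],[0,0,0,0,1]],
])

```text
time_s: 24.7
ee_pos: [0.5971, 0.0079, 0.0493]
eef_rot: [180.0, 0.0, 1.5]
force: [0.0, -0.5, -3.4]
width: 0.0198
```

Emit:
play_rows([
  [[0,0,0.2,0,1],[0,0,0.2,0,1],[0,0,0,0,1]],
])

```text
time_s: 25.08
ee_pos: [0.5971, 0.008, 0.0453]
eef_rot: [180.0, 0.0, 1.5]
force: [-0.3, -0.0, -2.1]
width: 0.02
```

Emit:
play_rows([
  [[-0.3,0,0,0,1],[-0.4,0,0,0,1],[-0.4,0,0,0,1],[-0.4,0,0,0,1],[-0.4,0,0,0,1],[-0.3,0,0,0,1],[-0.3,0,0,0,1],[0,0,0,0,1],[0,0,0,0,1]],
])

```text
time_s: 26.2
ee_pos: [0.5742, 0.0076, 0.0462]
eef_rot: [-180.0, -0.2, 1.5]
force: [7.5, -2.0, -5.3]
width: 0.0197
```

```bash
python3 - <<'E'
from held import *
st(); snap('wrist','w11'); held('w11',(0,150,60),(6,255,255))
E
```

```text
t 26.20 [0.5742 0.0076 0.0462] [-179.98   -0.21    1.53] F [ 7.5 -2.  -5.3] w 0.0197
band rel TCP: fwd 58.1 left -1.4 up 24.4 mm rect [0.0184 0.0444] 1.5 slope deg -0.07553547379554461 -> mallet origin fwd -6.9
```

View pics/w11.png

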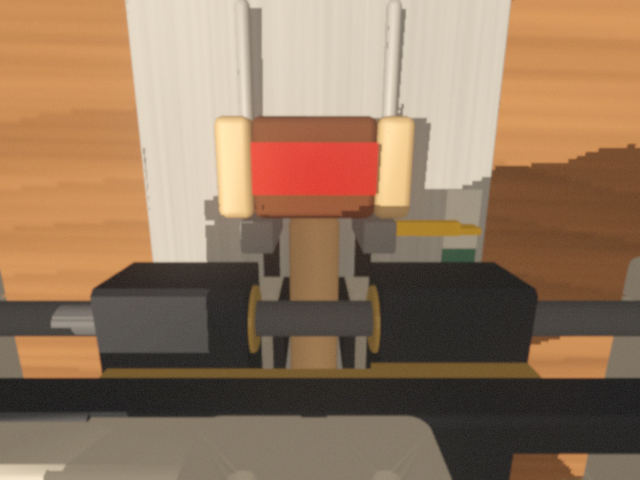

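Fx is 7.5 N and the heads bear on the prongs with no slip. About 16 mm more to go.

Emit:
play_rows([
  [[-0.3,0,0,0,1],[-0.3,0,0,0,1],[-0.3,0,0,0,1],[-0.3,0,0,0,1],[-0.3,0,0,0,1],[-0.1,0,0,0,1],[0,0,0,0,1],[0,0,0,0,1]],
])

```text
time_s: 27.25
ee_pos: [0.5607, 0.0077, 0.0468]
eef_rot: [-179.9, -0.5, 1.6]
force: [14.3, -2.8, -9.0]
width: 0.0197
```

```bash
python3 - <<'E'
from held import *
st(); snap('wrist','w12'); held('w12',(0,150,60),(6,255,255)); snap('scene','s12');snap('top','t12')
a=cv2.imread('pics/s12.png')[240:345,300:440];cv2.imwrite('pics/z11.png',cv2.resize(a,(800,600),interpolation=cv2.INTER_CUBIC))
st()
E
```

```text
t 27.25 [0.5607 0.0077 0.0468] [-179.94   -0.45    1.57] F [14.3 -2.8 -9. ] w 0.0197
band rel TCP: fwd 58.2 left -1.4 up 24.4 mm rect [0.0188 0.0442] 1.4 slope deg -0.2751930641567002 -> mallet origin fwd -6.8
t 27.40 [0.5607 0.0077 0.0468] [-179.94   -0.45    1.57] F [13.9 -3.  -8.7] w 0.0195
```

View pics/z11.png

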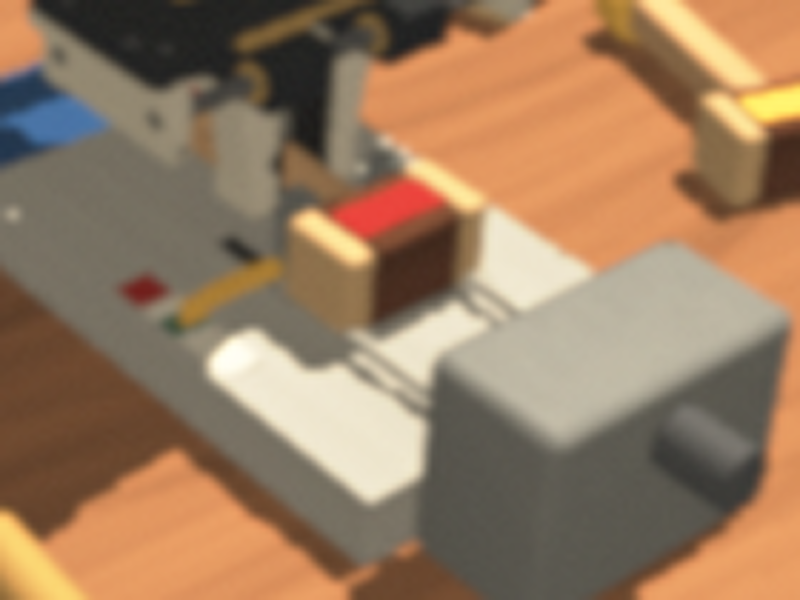

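View pics/w12.png

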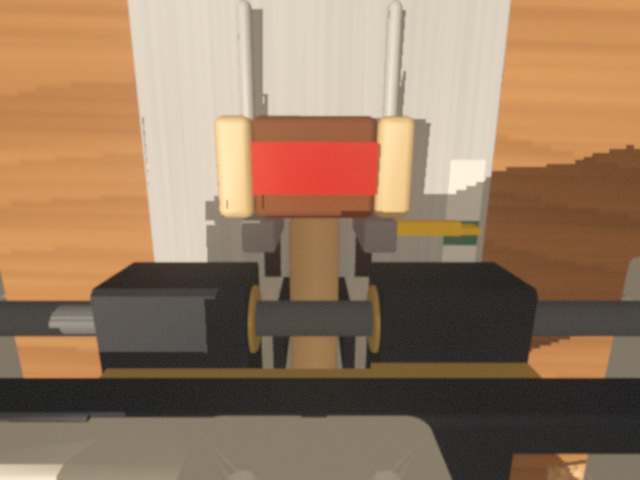

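The pointer (457,228 in the wrist view) stands at the start of the green band, at about 26–28 mm. I'll pull 4 mm more and hold.

Emit:
play_rows([
  [[-0.2,0,0,0,1],[-0.2,0,0,0,1],[0,0,0,0,1],[0,0,0,0,1]],
])

```text
time_s: 27.9
ee_pos: [0.5573, 0.0077, 0.047]
eef_rot: [-179.9, -0.5, 1.6]
force: [16.1, -4.5, -8.6]
width: 0.0196
```

```bash
cat > gauge.py <<'E'
from held import *
def gauge(f,zp=.046,tx=.5845,ty=.0064,yaw=1.53):
    # pointer and scale marks in the tester frame (x), from the wrist picture
    w=load(f);P=pts(w);hsv=cv2.cvtColor(w['image'],cv2.COLOR_RGB2HSV);a=np.radians(yaw)
    def T(q): d=q[:,:2]-[tx,ty]; return np.c_[d@[np.cos(a),np.sin(a)],d@[-np.sin(a),np.cos(a)]]
    for n,lo,hi in (('pointer',(18,140,90),(34,255,255)),('green',(60,60,30),(95,255,255)),('red',(0,150,60),(5,255,255))):
        m=cv2.inRange(hsv,lo,hi)>0; m[262:]=0; q=P[m]; 
        if not len(q): print(n,'none');continue
        t=T(q); k=(abs(t[:,1]+.055)<.03)&(q[:,2]>.02)&(q[:,2]<.055)
        if n!='pointer': k&=(t[:,1]<-.058)
        if k.sum()>5: print(n,k.sum(),'x %.1f..%.1f mean %.1f mm'%(*(np.percentile(t[k,0],[3,97])*1e3),t[k,0].mean()*1e3),'y %.1f'%(t[k,1].mean()*1e3),'z %.1f'%(np.median(q[k,2])*1e3))
E
python3 - <<'E'
from gauge import *
gauge('w10');gauge('w12')
st(); snap('wrist','w13'); held('w13',(0,150,60),(6,255,255)); gauge('w13');st()
E
```

```text
pointer 1071 x 32.9..38.5 mean 35.8 mm y -51.9 z 44.2
green none
pointer 1146 x 4.7..10.4 mean 7.6 mm y -52.6 z 44.2
green 93 x -2.4..0.2 mean -1.2 mm y -71.3 z 30.1
t 27.90 [0.5573 0.0077 0.047 ] [-179.93   -0.51    1.58] F [16.1 -4.5 -8.6] w 0.0196
band rel TCP: fwd 58.2 left -1.3 up 24.5 mm rect [0.0187 0.044 ] 1.5 slope deg -0.14784022749429362 -> mallet origin fwd -6.8
pointer 1156 x 1.3..7.0 mean 4.2 mm y -52.7 z 44.2
green 46 x 4.5..7.1 mean 5.9 mm y -73.5 z 30.4
red 62 x -15.4..-14.3 mean -14.8 mm y -69.0 z 30.1
t 27.95 [0.5573 0.0077 0.047 ] [-179.93   -0.51    1.58] F [15.2 -2.  -9.8] w 0.0198
```

The pointer has travelled 31.6 mm, and the force is about 15.5 N. I'll hold.

Emit:
play_rows([
  [[0,0,0,0,1],[0,0,0,0,1],[0,0,0,0,1],[0,0,0,0,1],[0,0,0,0,1],[0,0,0,0,1],[0,0,0,0,1],[0,0,0,0,1],[0,0,0,0,1],[0,0,0,0,1],[0,0,0,0,1],[0,0,0,0,1],[0,0,0,0,1],[0,0,0,0,1],[0,0,0,0,1],[0,0,0,0,1],[0,0,0,0,1],[0,0,0,0,1]],
])

```text
time_s: 30.2
ee_pos: [0.5573, 0.0077, 0.047]
eef_rot: [-179.9, -0.5, 1.6]
force: [15.6, -3.5, -9.6]
width: 0.0199
```

```bash
python3 - <<'E'
from gauge import *
st(); snap('wrist','w14'); held('w14',(0,150,60),(6,255,255)); gauge('w14')
E
```

```text
t 30.20 [0.5573 0.0077 0.047 ] [-179.93   -0.52    1.58] F [15.6 -3.5 -9.6] w 0.0199
band rel TCP: fwd 58.3 left -1.4 up 24.5 mm rect [0.0187 0.0444] 0.9 slope deg 0.009721900523912847 -> mallet origin fwd -6.7
pointer 1160 x 1.4..7.0 mean 4.3 mm y -52.7 z 44.2
green 52 x 4.6..7.1 mean 5.8 mm y -72.6 z 30.3
red 62 x -15.3..-14.3 mean -14.8 mm y -69.0 z 30.3
```

Emit:
play_rows([
  [[0.4,0,0,0,1],[0.5,0,0,0,1],[0.5,0,0,0,1],[0.5,0,0,0,1],[0.5,0,0,0,1],[0.5,0,0,0,1],[0.5,0,0,0,1],[0.5,0,0,0,1],[0.5,0,0,0,1],[0,0,0,0,1],[0,0,-1,0,1],[0,0,-3,0,1],[0,0,-4,0,1],[0,0,-3,0,1],[0,0,0,0,1]],
])

```text
time_s: 32.12
ee_pos: [0.5978, 0.0083, 0.1592]
eef_rot: [-179.9, -0.3, 1.5]
force: [-0.4, -0.3, -2.6]
width: 0.02
```

```bash
python3 - <<'E'
from gauge import *
s=st(); snap('wrist','w15'); held('w15',(0,150,60),(6,255,255)); gauge('w15')
go((*s['ee_pos'],1.5),(.605,-.46,.13,1.0))
E
```

```text
t 32.12 [0.5978 0.0083 0.1592] [-179.93   -0.33    1.52] F [-0.4 -0.3 -2.6] w 0.0200
band rel TCP: fwd 59.3 left -1.3 up 26.7 mm rect [0.0184 0.0442] 1.4 slope deg 0.022113942547964675 -> mallet origin fwd -5.7
pointer 12 x 32.9..35.1 mean 34.0 mm y -70.9 z 42.7
turn about tool z 0.50 (1 rows) | shift after turn [-0.1  46.84  2.92] ->9 rows [-0.01  5.2   0.32] | shift before turn [-0.51 46.83  2.92]
```

Emit:
play_rows([
  [[0,5.2,0.2,0,1],[0,5.2,0.2,0,1],[0,5.2,0.2,0,1],[0,5.2,0.2,0,1],[0,5.2,0.2,0,1],[0,5.2,0.2,0,1],[0.1,5.2,0.2,0,1],[0.2,5.2,0.2,0,1],[0,5.2,0.2,0,1],[0,0,0,0,1],[0,0,0,0,1]],
])

```text
time_s: 33.55
ee_pos: [0.6104, -0.4595, 0.1355]
eef_rot: [-179.9, 0.1, 1.4]
force: [-0.2, -0.3, -2.3]
width: 0.0195
```

```bash
python3 - <<'E'
from held import *
s=st(); w=snap('wrist','w16'); held('w16',(0,150,60),(6,255,255)); snap('scene','s16')
E
```

```text
t 33.55 [ 0.6104 -0.4595  0.1355] [-1.799e+02  1.500e-01  1.430e+00] F [-0.2 -0.3 -2.3] w 0.0195
band rel TCP: fwd 57.9 left -1.8 up 23.4 mm rect [0.0193 0.0438] 0.4 slope deg -0.16637895711788722 -> mallet origin fwd -7.1
```

View pics/w16.png

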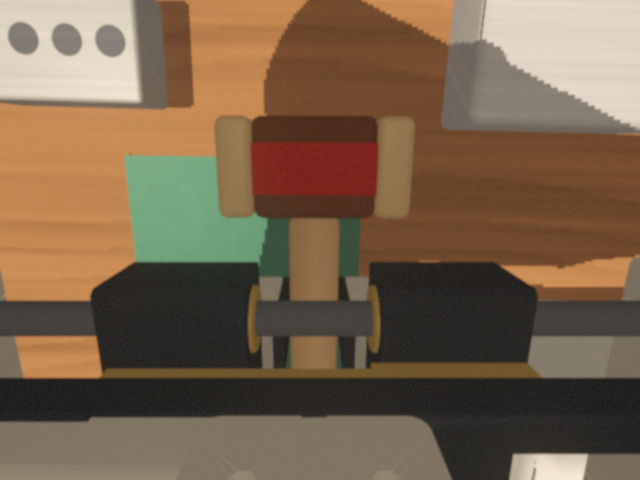

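View pics/s16.png

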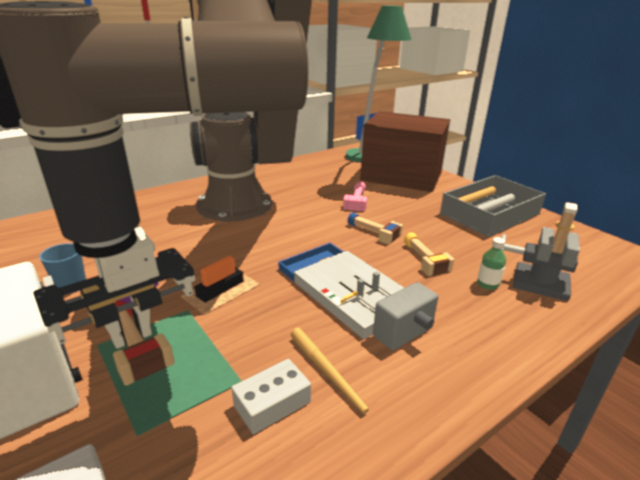

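Emit:
play_rows([
  [[-0.4,0,4,0,1],[0,0,4,0,1],[0,0,2.5,0,1],[0,0,0.7,0,1],[0,0,0,0,1],[0,0,0,0,1]],
])

```text
time_s: 34.4
ee_pos: [0.6086, -0.4601, 0.0274]
eef_rot: [179.9, -0.1, 1.5]
force: [0.8, -0.4, -1.8]
width: 0.0199
```

Emit:
play_rows([
  [[0,0,0.5,0,1],[0,0,0.2,0,1],[0,0,0,0,1],[0,0,0,0,1]],
])

```text
time_s: 34.9
ee_pos: [0.6075, -0.46, 0.0186]
eef_rot: [180.0, 0.0, 1.5]
force: [0.1, 0.1, -2.5]
width: 0.02
```

Emit:
play_rows([
  [[0,0,0.2,0,1],[0,0,0.15,0,1],[0,0,0,0,1]],
])

```text
time_s: 35.28
ee_pos: [0.6075, -0.46, 0.0156]
eef_rot: [180.0, -0.0, 1.5]
force: [-2.3, 1.1, 3.1]
width: 0.0197
```

Emit:
play_rows([
  [[0,0,0,0,0],[0,0,0,0,0],[0,0,0,0,0],[0,0,0,0,0],[0,0,-1,0,0],[0,0,-3,0,0],[0,0,-5,0,0],[0,0,-5,0,-1],[0,0,0,0,-1]],
])

```text
time_s: 36.4
ee_pos: [0.61, -0.4616, 0.1623]
eef_rot: [179.7, -0.5, 1.5]
force: [-1.0, 0.3, -0.8]
width: 0.0585
```

```bash
python3 - <<'E'
from meas import *
S=st(); w=snap('wrist','w17'); P=pts(w)
for b in blobs(w,P,(0,150,60),(6,255,255),(.01,.06),(100,60,540,300),200): print(b[2])
s=snap('top','t17');P=pts(s)
for n,lo,hi,zr,roi in [('yel',(22,150,120),(34,255,255),(.005,.06),(160,140,240,235)),('blue',(100,100,60),(125,255,255),(.005,.06),(155,215,230,315)),
 ('orange',(3,150,80),(20,255,255),(.05,.09),(360,225,460,300))]:
    for b in blobs(s,P,lo,hi,zr,roi,20):
        r2=cv2.minAreaRect(b[3][:,:2].astype(np.float32)); print(n,b[0],b[1],b[2],np.round(r2[0],4),np.round(r2[1],4),round(r2[2],1))
E
```

```text
t 36.40 [ 0.61   -0.4616  0.1623] [179.68  -0.5    1.53] F [-1.   0.3 -0.8] w 0.0585
[ 0.6655 -0.4599  0.04  ]
yel 165 [200.4 162.4] [0.6165 0.2395 0.0368] [0.6164 0.2395] [0.0447 0.0191] 74.3
yel 144 [185.  215.6] [0.4955 0.2688 0.0332] [0.4956 0.2708] [0.0331 0.0212] 73.1
blue 143 [189.5 242.4] [0.4355 0.255  0.0366] [0.4348 0.2554] [0.0169 0.0428] 16.0
```

View pics/w17.png

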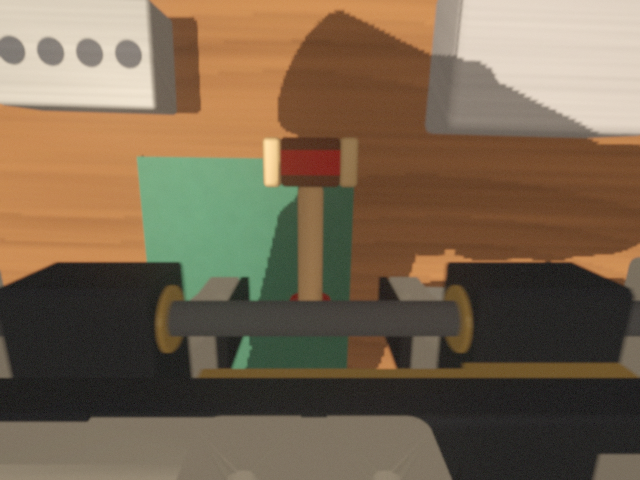

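View pics/t17.png

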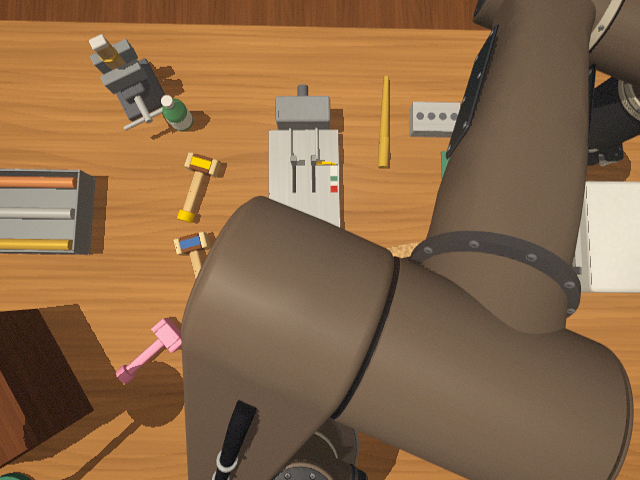

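```bash
python3 - <<'E'
from h import *
go((.610,-.4616,.1623,1.5),(.5608,.2539,.15,-14.5))
E
```

```text
turn about tool z 16.00 (2 rows) | shift after turn [-22.68 -68.04   1.23] ->14 rows [-1.62 -4.86  0.09] | shift before turn [ -3.05 -71.65   1.23]
```

Emit:
play_rows([
  [[0,0,0,8,-1],[0,0,0,8,-1],[-1.6,-4.9,0,0,-1],[-1.6,-4.9,0,0,-1],[-1.6,-4.9,0,0,-1],[-1.6,-4.9,0,0,-1],[-1.6,-4.9,0,0,-1],[-1.6,-4.9,0,0,-1],[-1.6,-4.9,0,0,-1],[-1.6,-4.9,0,0,-1],[-1.6,-4.9,0.2,0,-1],[-1.6,-4.8,0.2,0,-1],[-1.6,-4.8,0.2,0,-1],[-1.7,-4.8,0.2,0,-1],[-1.7,-4.8,0.2,0,-1],[-1.7,-4.8,0.2,0,-1],[0,0,0,0,-1],[0,0,0,0,-1]],
])

```text
time_s: 38.75
ee_pos: [0.5576, 0.2559, 0.142]
eef_rot: [179.9, 0.1, -14.5]
force: [0.1, -0.2, 0.2]
width: 0.0874
```

```bash
python3 - <<'E'
from h import *
s=st(); w=snap('wrist','w18')
print(proj(w,(.6164,.2395,.036)),proj(w,s['ee_pos']))
go((*s['ee_pos'],s['eef_rot'][2]),(.5608,.2539,.0115,-14.5))
E
```

```text
t 38.75 [0.5576 0.2559 0.142 ] [ 1.799e+02  8.000e-02 -1.447e+01] F [ 0.1 -0.2  0.2] w 0.0874
(np.float64(313.7385879871988), np.float64(153.63669291429431)) (np.float64(311.64543837112797), np.float64(298.12791308719187))
turn about tool z 0.03 (1 rows) | shift after turn [ 0.36  0.12 13.05] ->3 rows [0.12 0.04 4.35] | shift before turn [ 0.36  0.12 13.05]
```

View pics/w18.png

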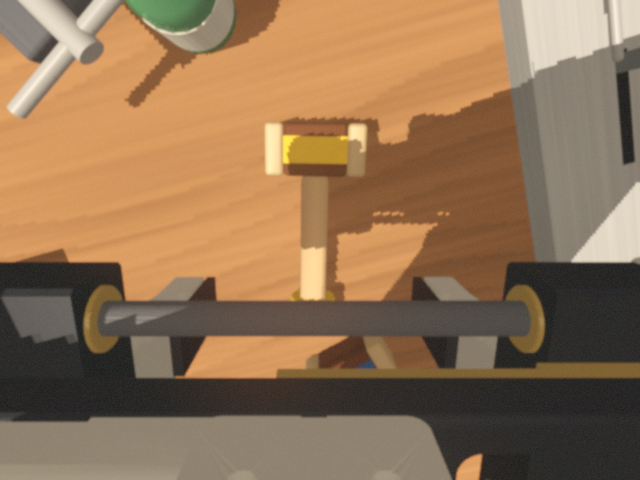

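Emit:
play_rows([
  [[0.3,0.1,5,0,-1],[0,0,4,0,-1],[0,0,2.5,0,-1],[0,0,1,0,-1],[0,0,0.3,0,-1],[0,0,0,0,-1],[0,0,0,0,1],[0,0,0,0,1],[0,0,0,0,1],[0,0,0,0,1],[0,0,0,0,1],[0,0,0,0,1],[0,0,0,0,1],[0,0,0,0,1],[0,0,0,0,1],[0,0,0,0,1]],
])

```text
time_s: 40.8
ee_pos: [0.561, 0.2545, 0.015]
eef_rot: [180.0, 0.0, -14.5]
force: [0.8, -0.3, -0.3]
width: 0.0199
```

Emit:
play_rows([
  [[0,0,-1,0,1],[0,0,-2,0,1],[0,0,-3,0,1],[0,0,-4,0,1],[0,0,-3,0,1],[0,0,0,0,1],[0,0,0,0,1]],
])

```text
time_s: 41.68
ee_pos: [0.5604, 0.2542, 0.1446]
eef_rot: [180.0, 0.0, -14.5]
force: [0.0, 0.5, -2.0]
width: 0.0196
```

```bash
python3 - <<'E'
from held import *
s=st(); snap('wrist','w19'); held('w19',(20,150,80),(34,255,255))
go((*s['ee_pos'],s['eef_rot'][2]),(.5965,.0075,.145,1.5))
E
```

```text
t 41.67 [0.5604 0.2542 0.1446] [ 1.7998e+02  5.0000e-02 -1.4530e+01] F [ 0.   0.5 -2. ] w 0.0196
band rel TCP: fwd 60.1 left -1.1 up 21.3 mm rect [0.0452 0.019 ] 75.4 slope deg -0.45749759788653477 -> mallet origin fwd -4.9
turn about tool z -16.03 (2 rows) | shift after turn [ 2.97 24.75 -0.04] ->5 rows [ 0.59  4.95 -0.01] | shift before turn [ 9.69 22.97 -0.04]
```

View pics/w19.png

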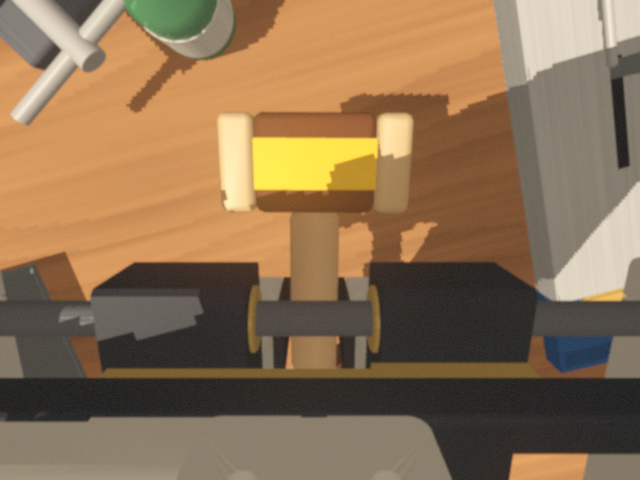

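Emit:
play_rows([
  [[0,0,0,-8,1],[0,0,0,-8,1],[0.6,4.9,0,0,1],[0.6,4.9,0,0,1],[0.6,5,0,0,1],[0.5,5,0,0,1],[0.5,5,0,0,1],[0,0,3,0,1],[0,0,3,0,1],[0,0,1.5,0,1],[0,0,0,0,1],[0,0,0,0,1]],
])

```text
time_s: 43.22
ee_pos: [0.5961, 0.0077, 0.0708]
eef_rot: [180.0, -0.1, 1.5]
force: [-0.2, 0.6, -1.4]
width: 0.0196
```

```bash
python3 - <<'E'
from gauge import *
s=st(); snap('wrist','w20'); held('w20',(20,150,80),(34,255,255));gauge('w20')
E
```

```text
t 43.23 [0.5961 0.0077 0.0708] [ 1.80e+02 -6.00e-02  1.53e+00] F [-0.2  0.6 -1.4] w 0.0196
band rel TCP: fwd 59.7 left -1.4 up 20.6 mm rect [0.0185 0.0453] 0.7 slope deg -0.12883700645575433 -> mallet origin fwd -5.3
pointer 899 x 32.8..38.5 mean 35.8 mm y -51.5 z 44.2
green none
red none
```

View pics/w20.png

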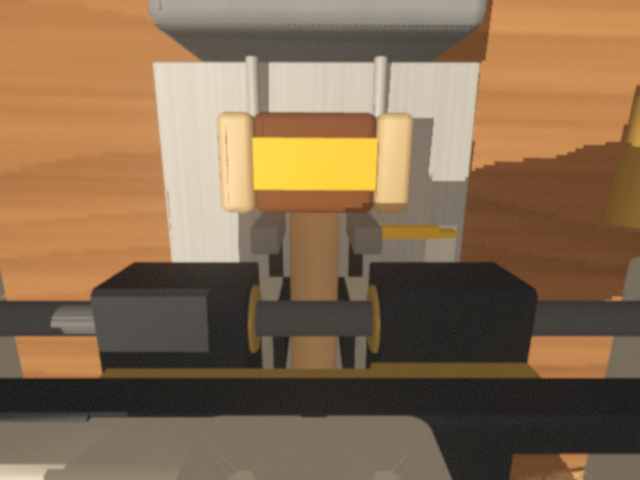

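The handle is between the prongs and the head behind them. I'll lower it and start the pull.

Emit:
play_rows([
  [[0,0,0.8,0,1],[0,0,0.6,0,1],[0,0,0.4,0,1],[0,0,0.3,0,1],[0,0,0,0,1],[0,0,0,0,1]],
])

```text
time_s: 44.02
ee_pos: [0.5956, 0.0073, 0.0492]
eef_rot: [-180.0, -0.0, 1.5]
force: [1.0, -0.2, -2.4]
width: 0.0198
```

Emit:
play_rows([
  [[-0.3,0,0,0,1],[-0.4,0,0,0,1],[-0.4,0,0,0,1],[-0.4,0,0,0,1],[-0.4,0,0,0,1],[-0.3,0,0,0,1],[-0.3,0,0,0,1],[-0.3,0,0,0,1],[-0.3,0,0,0,1],[-0.3,0,0,0,1],[-0.3,0,0,0,1],[-0.3,0,0,0,1],[0,0,0,0,1],[0,0,0,0,1],[0,0,0,0,1]],
])

```text
time_s: 45.9
ee_pos: [0.5599, 0.007, 0.0504]
eef_rot: [-179.9, -0.5, 1.6]
force: [14.2, -3.1, -7.0]
width: 0.0198
```

```bash
python3 - <<'E'
from gauge import *
s=st(); snap('wrist','w21'); held('w21',(20,150,80),(34,255,255));gauge('w21')
E
```

```text
t 45.90 [0.5599 0.007  0.0504] [-179.94   -0.46    1.58] F [14.2 -3.1 -7. ] w 0.0198
band rel TCP: fwd 59.7 left -1.2 up 21.0 mm rect [0.0187 0.0454] 1.5 slope deg -0.1918753889701194 -> mallet origin fwd -5.3
pointer 1097 x 5.4..11.1 mean 8.2 mm y -52.6 z 44.3
green 132 x -2.5..1.2 mean -0.7 mm y -70.9 z 30.0
red none
```

View pics/w21.png

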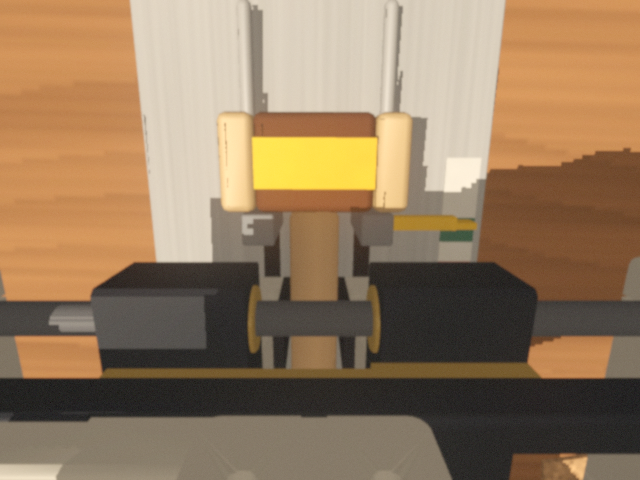

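The fork is at 27.6 mm, so I'll pull 3 mm more and hold.

Emit:
play_rows([
  [[-0.2,0,0,0,1],[-0.1,0,0,0,1],[0,0,0,0,1],[0,0,0,0,1],[0,0,0,0,1],[0,0,0,0,1],[0,0,0,0,1],[0,0,0,0,1],[0,0,0,0,1],[0,0,0,0,1],[0,0,0,0,1],[0,0,0,0,1],[0,0,0,0,1],[0,0,0,0,1],[0,0,0,0,1],[0,0,0,0,1],[0,0,0,0,1],[0,0,0,0,1],[0,0,0,0,1],[0,0,0,0,1]],
])

```text
time_s: 48.45
ee_pos: [0.5572, 0.007, 0.0504]
eef_rot: [-179.9, -0.5, 1.6]
force: [15.3, -4.3, -8.5]
width: 0.0193
```

```bash
python3 - <<'E'
from gauge import *
s=st(); snap('wrist','w22'); held('w22',(20,150,80),(34,255,255));gauge('w22')
E
```

```text
t 48.45 [0.5572 0.007  0.0504] [-179.94   -0.49    1.58] F [15.3 -4.3 -8.5] w 0.0193
band rel TCP: fwd 59.8 left -1.3 up 20.9 mm rect [0.0187 0.0453] 1.6 slope deg 0.10517638688469874 -> mallet origin fwd -5.2
pointer 1113 x 2.7..8.5 mean 5.6 mm y -52.8 z 44.2
green 47 x -2.5..7.4 mean 0.5 mm y -72.2 z 30.2
red 123 x -16.5..-14.5 mean -15.4 mm y -69.0 z 30.1
```

Emit:
play_rows([
  [[0.4,0,0,0,1],[0.5,0,0,0,1],[0.5,0,0,0,1],[0.5,0,0,0,1],[0.5,0,0,0,1],[0.5,0,0,0,1],[0.5,0,0,0,1],[0.5,0,0,0,1],[0.5,0,0,0,1],[0,0,0,0,1],[0,0,-1,0,1],[0,0,-3,0,1],[0,0,-4,0,1],[0,0,-3,0,1],[0,0,0,0,1]],
])

```text
time_s: 50.38
ee_pos: [0.598, 0.0077, 0.1627]
eef_rot: [-179.9, -0.3, 1.5]
force: [-0.2, 0.3, -2.7]
width: 0.0196
```

```bash
python3 - <<'E'
from gauge import *
s=st(); snap('wrist','w23'); held('w23',(20,150,80),(34,255,255)); gauge('w23')
go((*s['ee_pos'],1.5),(.600,-.335,.13,1.5))
E
```

```text
t 50.38 [0.598  0.0077 0.1627] [-179.93   -0.33    1.51] F [-0.2  0.3 -2.7] w 0.0196
band rel TCP: fwd 60.9 left -1.3 up 23.2 mm rect [0.0186 0.0455] 0.6 slope deg 0.03979091035445382 -> mallet origin fwd -4.1
pointer 47 x 32.5..35.2 mean 33.6 mm y -56.0 z 43.6
green 7 x -1.2..1.7 mean 0.2 mm y -71.3 z 30.6
red none
turn about tool z -0.00 (0 rows) | shift after turn [-0.69 34.27  3.27] ->7 rows [-0.1   4.9   0.47] | shift before turn [-0.69 34.27  3.27]
```

Emit:
play_rows([
  [[-0.1,4.9,0.3,0,1],[-0.1,4.9,0.3,0,1],[-0.1,4.9,0.3,0,1],[-0.1,4.9,0.3,0,1],[-0.1,4.9,0.3,0,1],[-0.1,4.9,0.3,0,1],[-0.1,4.9,0.3,0,1],[0,0,0,0,1],[0,0,0,0,1]],
])

```text
time_s: 51.55
ee_pos: [0.5974, -0.3356, 0.1366]
eef_rot: [-179.9, 0.1, 1.4]
force: [0.1, 0.1, -2.0]
width: 0.0197
```

```bash
python3 - <<'E'
from held import *
s=st(); w=snap('wrist','w24'); held('w24',(20,150,80),(34,255,255))
E
```

```text
t 51.55 [ 0.5974 -0.3356  0.1366] [-1.7994e+02  1.3000e-01  1.4300e+00] F [ 0.1  0.1 -2. ] w 0.0197
band rel TCP: fwd 59.4 left -2.1 up 20.1 mm rect [0.018 0.045] 1.4 slope deg -0.2924779782727532 -> mallet origin fwd -5.6
```

View pics/w24.png

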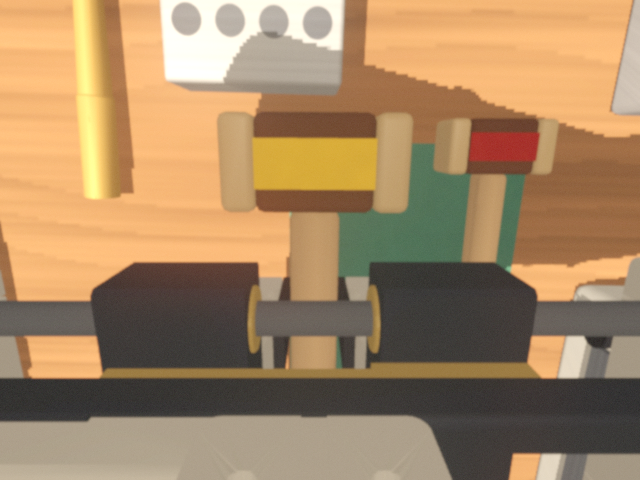

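Emit:
play_rows([
  [[0,0.2,4,0,1],[0,0,4,0,1],[0,0,2.5,0,1],[0,0,0.8,0,1],[0,0,0.2,0,1],[0,0,0,0,1],[0,0,0,0,1]],
])

```text
time_s: 52.48
ee_pos: [0.5992, -0.3378, 0.0244]
eef_rot: [180.0, -0.1, 1.5]
force: [-0.2, 0.8, -1.4]
width: 0.0196
```

Emit:
play_rows([
  [[0,0,0.3,0,1],[0,0,0.2,0,1],[0,0,0.1,0,1],[0,0,0,0,1]],
])

```text
time_s: 52.98
ee_pos: [0.5985, -0.3378, 0.019]
eef_rot: [180.0, -0.0, 1.5]
force: [-4.8, 3.5, 11.8]
width: 0.0198
```

Contact at the expected height (TCP 0.019). I'll release and lift.

Emit:
play_rows([
  [[0,0,-0.1,0,0],[0,0,0,0,0],[0,0,0,0,0],[0,0,0,0,0],[0,0,-1,0,0],[0,0,-3,0,0],[0,0,-5,0,0],[0,0,-5,0,-1],[0,0,0,0,-1]],
])

```text
time_s: 54.1
ee_pos: [0.6011, -0.3389, 0.1644]
eef_rot: [179.8, -0.5, 1.5]
force: [-0.1, -0.3, -0.8]
width: 0.0586
```

```bash
python3 - <<'E'
from meas import *
S=st(); w=snap('wrist','w25'); P=pts(w)
for n,lo,hi in (('r',(0,150,60),(6,255,255)),('y',(20,150,80),(34,255,255))):
  for b in blobs(w,P,lo,hi,(.01,.06),(100,60,640,300),200): print(n,b[1],b[2])
s=snap('top','t25');P=pts(s)
for n,lo,hi,zr,roi in [('blue',(100,100,60),(125,255,255),(.005,.06),(125,190,260,340)),
 ('orange',(3,150,80),(20,255,255),(.05,.09),(360,225,460,300))]:
    for b in blobs(s,P,lo,hi,zr,roi,20):
        r2=cv2.minAreaRect(b[3][:,:2].astype(np.float32)); print(n,b[0],b[1],b[2],np.round(r2[0],4),np.round(r2[1],4),round(r2[2],1))
E
```

```text
t 54.10 [ 0.6011 -0.3389  0.1644] [179.79  -0.51   1.53] F [-0.1 -0.3 -0.8] w 0.0586
r [476.8 154.3] [ 0.6653 -0.4585  0.04  ]
y [311.4 160.1] [ 0.658  -0.3371  0.04  ]
blue 140 [189.5 242.4] [0.4356 0.2556 0.0367] [0.4347 0.2553] [0.0163 0.0419] 16.2
blue 108 [203.1 297. ] [0.3159 0.2207 0.0344] [0.3155 0.2217] [0.0195 0.026 ] 14.9
```

View pics/w25.png

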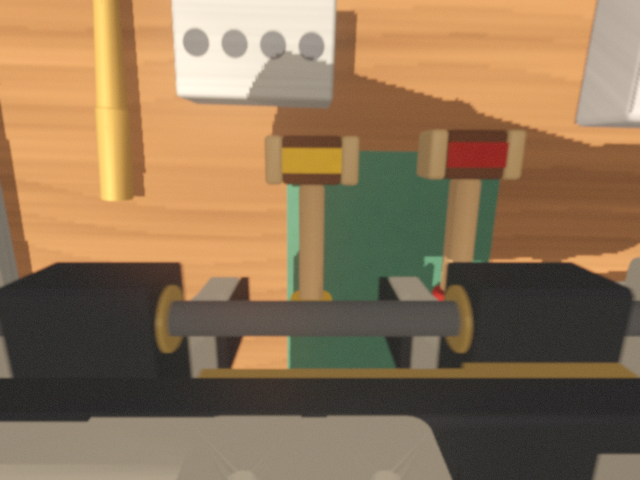

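View pics/t25.png

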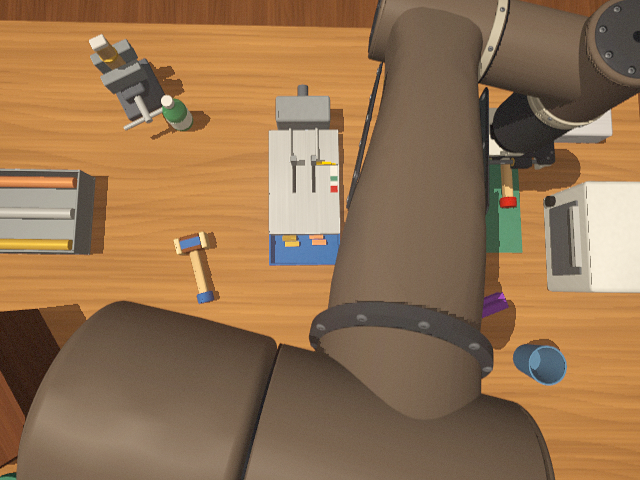

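```bash
python3 - <<'E'
from h import *
go((.6011,-.3389,.1644,1.5),(.3798,.24,.14,15.6))
E
```

```text
turn about tool z -14.10 (2 rows) | shift after turn [ -5.75 -61.71   2.44] ->12 rows [-0.48 -5.14  0.2 ] | shift before turn [-20.61 -58.45   2.44]
```

Emit:
play_rows([
  [[0,0,0,-7,-1],[0,0,0,-7.1,-1],[-0.5,-5.1,0.1,0,-1],[-0.5,-5.1,0.1,0,-1],[-0.5,-5.1,0.1,0,-1],[-0.5,-5.1,0.1,0,-1],[-0.5,-5.1,0.1,0,-1],[-0.5,-5.1,0.1,0,-1],[-0.5,-5.2,0.1,0,-1],[-0.5,-5.2,0.1,0,-1],[-0.5,-5.2,0.1,0,-1],[-0.4,-5.2,0.1,0,-1],[-0.4,-5.2,0.1,0,-1],[-0.4,-5.2,0.1,0,-1],[0,0,0,0,-1],[0,0,0,0,-1]],
])

```text
time_s: 56.2
ee_pos: [0.3768, 0.2417, 0.1452]
eef_rot: [179.9, 0.1, 15.6]
force: [0.4, 0.9, -0.1]
width: 0.0875
```

```bash
python3 - <<'E'
from h import *
s=st(); w=snap('wrist','w26')
print(proj(w,(.4347,.2553,.036)),proj(w,s['ee_pos']))
go((*s['ee_pos'],s['eef_rot'][2]),(.3798,.24,.0115,15.6))
E
```

```text
t 56.20 [0.3768 0.2417 0.1452] [1.7992e+02 1.0000e-01 1.5640e+01] F [ 0.4  0.9 -0.1] w 0.0875
(np.float64(315.49417013739037), np.float64(154.97844190186737)) (np.float64(311.30921285188157), np.float64(297.0024384594925))
turn about tool z 0.04 (1 rows) | shift after turn [ 0.25  0.25 13.37] ->3 rows [0.08 0.08 4.46] | shift before turn [ 0.25  0.25 13.37]
```

View pics/w26.png

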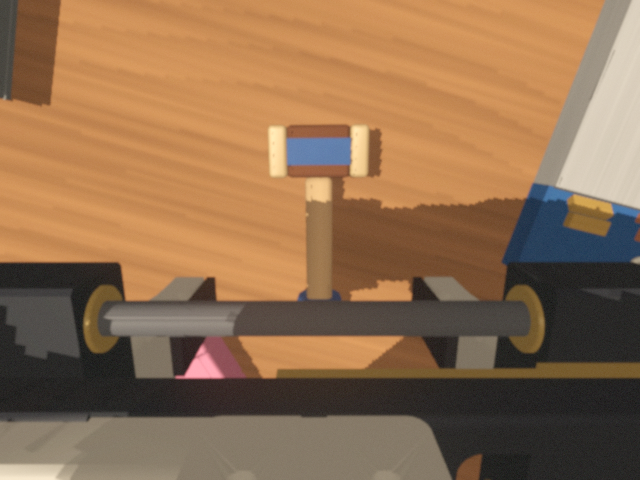

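```bash
python3 - <<'E'
from h import *
s=load('top0');P=pts(s);hsv=cv2.cvtColor(s['image'],cv2.COLOR_RGB2HSV)
m=(cv2.inRange(hsv,(140,60,80),(178,255,255))>0);m[:,:110]=0;m[:,190:]=0;m[:310]=0;m[390:]=0
q=P[m];print(len(q),np.round(q.min(0),3),np.round(q.max(0),3))
E
```

```text
1241 [ 0.132 -0.012 -0.003] [0.344 0.403 1.02 ]
```

```bash
python3 - <<'E'
from h import *
s=load('top0');P=pts(s);hsv=cv2.cvtColor(s['image'],cv2.COLOR_RGB2HSV)
m=(cv2.inRange(hsv,(140,60,80),(178,255,255))>0);m[:,:110]=0;m[:,190:]=0;m[:310]=0;m[390:]=0
q=P[m];q=q[(q[:,2]>.01)&(q[:,2]<.3)];print(len(q),np.round(q.min(0),3),np.round(q.max(0),3), np.round(np.percentile(q,[1,99],axis=0),3))
E
```

```text
1218 [0.132 0.26  0.01 ] [0.269 0.403 0.041] [[0.137 0.262 0.013]
 [0.266 0.396 0.04 ]]
```

The pink decoy reaches only x = 0.27, so it's clear of the fingers. Going down to grip blue.

Emit:
play_rows([
  [[0.2,0.2,5,0,-1],[0,0,4,0,-1],[0,0,2.9,0,-1],[0,0,1.2,0,-1],[0,0,0.3,0,-1],[0,0,0,0,-1],[0,0,0,0,1],[0,0,0,0,1],[0,0,0,0,1],[0,0,0,0,1],[0,0,0,0,1],[0,0,0,0,1],[0,0,0,0,1],[0,0,0,0,1],[0,0,0,0,1],[0,0,0,0,1]],
])

```text
time_s: 58.25
ee_pos: [0.3798, 0.2406, 0.012]
eef_rot: [180.0, 0.0, 15.6]
force: [-0.8, -1.0, 0.8]
width: 0.0198
```

Emit:
play_rows([
  [[0,0,-1,0,1],[0,0,-2,0,1],[0,0,-3,0,1],[0,0,-4,0,1],[0,0,-3,0,1],[0,0,0,0,1],[0,0,0,0,1]],
])

```text
time_s: 59.12
ee_pos: [0.3794, 0.2405, 0.1417]
eef_rot: [-180.0, 0.0, 15.6]
force: [0.6, -0.5, -3.2]
width: 0.0199
```

```bash
python3 - <<'E'
from held import *
s=st(); snap('wrist','w27'); held('w27',(100,90,40),(125,255,255))
go((*s['ee_pos'],s['eef_rot'][2]),(.5965,.0075,.145,1.5))
E
```

```text
t 59.12 [0.3794 0.2405 0.1417] [-1.7999e+02  3.0000e-02  1.5570e+01] F [ 0.6 -0.5 -3.2] w 0.0199
band rel TCP: fwd 59.7 left -1.3 up 24.3 mm rect [0.0173 0.0432] 15.5 slope deg -0.05004069170371292 -> mallet origin fwd -5.3
turn about tool z 14.07 (2 rows) | shift after turn [21.09 23.86 -0.33] ->6 rows [ 3.52  3.98 -0.05] | shift before turn [14.66 28.27 -0.33]
```

View pics/w27.png

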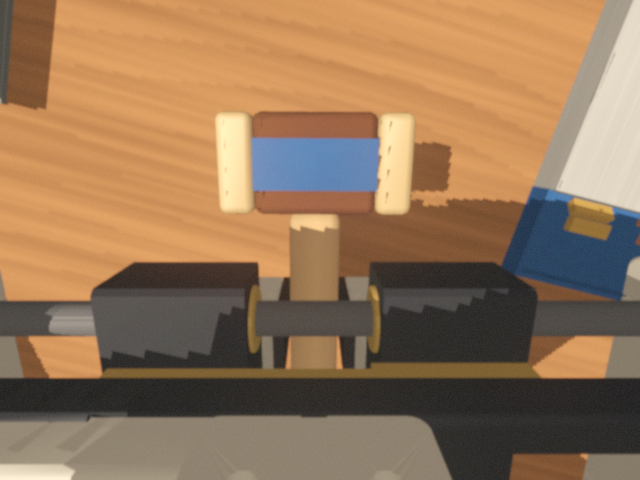

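Emit:
play_rows([
  [[0,0,0,7,1],[0,0,0,7,1],[3.5,4,0,0,1],[3.5,4,0,0,1],[3.5,4,0,0,1],[3.5,4,0,0,1],[3.5,4,0,0,1],[3.5,3.8,0,0,1],[0,0,2,0,1],[0,0,2,0,1],[0,0,0,0,1],[0,0,0,0,1]],
])

```text
time_s: 60.68
ee_pos: [0.5965, 0.0088, 0.102]
eef_rot: [180.0, 0.0, 1.6]
force: [-0.0, 0.8, -1.7]
width: 0.0197
```

```bash
python3 - <<'E'
from gauge import *
s=st(); snap('wrist','w28'); held('w28',(100,90,40),(125,255,255)); gauge('w28')
go((*s['ee_pos'],s['eef_rot'][2]),(.5957,.0075,.049,1.5))
E
```

```text
t 60.67 [0.5965 0.0088 0.102 ] [1.7997e+02 4.0000e-02 1.6200e+00] F [-0.   0.8 -1.7] w 0.0197
band rel TCP: fwd 59.6 left -1.6 up 23.3 mm rect [0.0174 0.0431] 1.1 slope deg -0.2190372948674019 -> mallet origin fwd -5.4
pointer 633 x 33.2..38.4 mean 35.9 mm y -51.2 z 44.2
red none
turn about tool z 0.12 (1 rows) | shift after turn [-0.08  0.13  5.3 ] ->1 rows [-0.08  0.13  5.3 ] | shift before turn [-0.08  0.13  5.3 ]
```

View pics/w28.png

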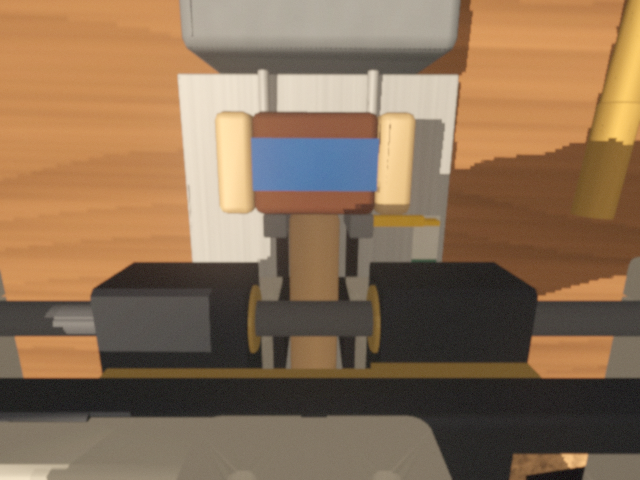

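The pose is good, with the handle at x = 314 between the prongs. I'll lower it.

Emit:
play_rows([
  [[0,0.1,2,0,1],[0,0,1.5,0,1],[0,0,1,0,1],[0,0,0.6,0,1],[0,0,0.3,0,1],[0,0,0,0,1],[0,0,0,0,1]],
])

```text
time_s: 61.6
ee_pos: [0.5967, 0.0078, 0.0485]
eef_rot: [-180.0, -0.0, 1.6]
force: [0.1, -0.8, -2.7]
width: 0.02
```

Emit:
play_rows([
  [[0,0,0.3,0,1],[-0.3,0,0,0,1],[-0.4,0,0,0,1],[-0.4,0,0,0,1],[-0.4,0,0,0,1],[-0.4,0,0,0,1],[-0.3,0,0,0,1],[-0.3,0,0,0,1],[-0.3,0,0,0,1],[-0.3,0,0,0,1],[-0.3,0,0,0,1],[-0.3,0,0,0,1],[-0.4,0,0,0,1],[0,0,0,0,1],[0,0,0,0,1],[0,0,0,0,1]],
])

```text
time_s: 63.6
ee_pos: [0.5597, 0.0074, 0.0463]
eef_rot: [-179.9, -0.4, 1.7]
force: [13.5, -2.5, -7.9]
width: 0.0196
```

```bash
python3 - <<'E'
from gauge import *
s=st(); snap('wrist','w29'); held('w29',(100,90,40),(125,255,255));gauge('w29')
E
```

```text
t 63.60 [0.5597 0.0074 0.0463] [-179.94   -0.44    1.67] F [13.5 -2.5 -7.9] w 0.0196
band rel TCP: fwd 59.6 left -1.4 up 24.0 mm rect [0.0173 0.0433] 1.6 slope deg 0.006998569655786491 -> mallet origin fwd -5.4
pointer 1127 x 5.2..10.9 mean 8.1 mm y -52.8 z 44.3
green 143 x -2.5..0.6 mean -0.9 mm y -70.3 z 30.2
red none
```

View pics/w29.png

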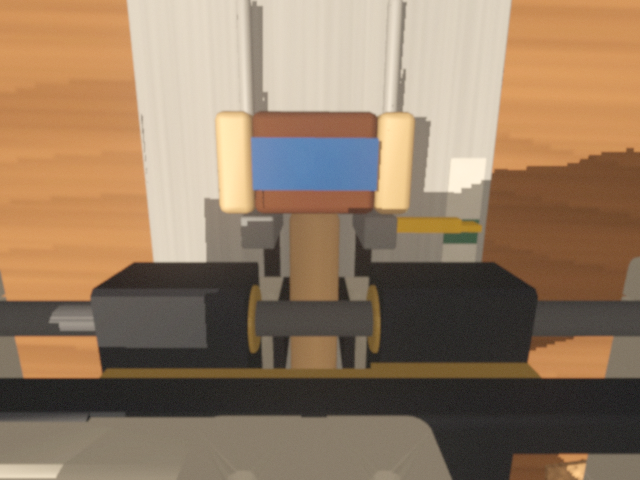

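The fork is at 27.7 mm. Same again: 3 mm more, then hold.

Emit:
play_rows([
  [[-0.2,0,0,0,1],[-0.1,0,0,0,1],[0,0,0,0,1],[0,0,0,0,1],[0,0,0,0,1],[0,0,0,0,1],[0,0,0,0,1],[0,0,0,0,1],[0,0,0,0,1],[0,0,0,0,1],[0,0,0,0,1],[0,0,0,0,1],[0,0,0,0,1],[0,0,0,0,1],[0,0,0,0,1],[0,0,0,0,1],[0,0,0,0,1],[0,0,0,0,1],[0,0,0,0,1],[0,0,0,0,1]],
])

```text
time_s: 66.15
ee_pos: [0.5571, 0.0074, 0.0464]
eef_rot: [-179.9, -0.5, 1.7]
force: [14.9, -2.7, -9.1]
width: 0.0201
```

```bash
python3 - <<'E'
from gauge import *
s=st(); snap('wrist','w30'); held('w30',(100,90,40),(125,255,255));gauge('w30')
E
```

```text
t 66.15 [0.5571 0.0074 0.0464] [-179.94   -0.48    1.67] F [14.9 -2.7 -9.1] w 0.0201
band rel TCP: fwd 59.7 left -1.4 up 23.9 mm rect [0.0172 0.0434] 1.6 slope deg -0.07829558646490313 -> mallet origin fwd -5.3
pointer 1157 x 2.6..8.3 mean 5.5 mm y -52.8 z 44.2
green 47 x -2.6..7.3 mean 2.4 mm y -72.4 z 30.1
red 61 x -15.2..-14.1 mean -14.6 mm y -69.1 z 30.5
```

Emit:
play_rows([
  [[0.4,0,0,0,1],[0.5,0,0,0,1],[0.5,0,0,0,1],[0.5,0,0,0,1],[0.5,0,0,0,1],[0.5,0,0,0,1],[0.5,0,0,0,1],[0.5,0,0,0,1],[0.5,0,0,0,1],[0,0,0,0,1],[0,0,-1,0,1],[0,0,-3,0,1],[0,0,-4,0,1],[0,0,-3,0,1],[0,0,0,0,1]],
])

```text
time_s: 68.08
ee_pos: [0.5979, 0.0081, 0.1587]
eef_rot: [-179.9, -0.3, 1.6]
force: [-0.2, 0.0, -2.5]
width: 0.0195
```

```bash
python3 - <<'E'
from gauge import *
s=st(); snap('wrist','w31'); held('w31',(100,90,40),(125,255,255)); gauge('w31')
go((*s['ee_pos'],1.6),(.5505,-.398,.13,1.6))
E
```

```text
t 68.08 [0.5979 0.0081 0.1587] [-179.93   -0.33    1.61] F [-0.2  0.  -2.5] w 0.0195
band rel TCP: fwd 60.9 left -1.3 up 26.2 mm rect [0.0173 0.0431] 1.6 slope deg 0.2083861553566108 -> mallet origin fwd -4.1
pointer 31 x 32.8..35.2 mean 33.8 mm y -59.9 z 42.9
green 13 x -1.1..4.2 mean 0.8 mm y -69.0 z 30.1
red none
turn about tool z -0.00 (0 rows) | shift after turn [-5.88 40.46  2.87] ->8 rows [-0.73  5.06  0.36] | shift before turn [-5.88 40.46  2.87]
```

Emit:
play_rows([
  [[-0.7,5.1,0.2,0,1],[-0.7,5.1,0.2,0,1],[-0.7,5.1,0.2,0,1],[-0.7,5.1,0.2,0,1],[-0.7,5,0.2,0,1],[-0.8,5,0.2,0,1],[-0.8,5,0.2,0,1],[-0.8,5,0.2,0,1],[0,0,0,0,1],[0,0,0,0,1]],
])

```text
time_s: 69.38
ee_pos: [0.5477, -0.3974, 0.1376]
eef_rot: [-179.9, 0.1, 1.5]
force: [-0.4, 0.1, -2.4]
width: 0.0197
```

```bash
python3 - <<'E'
from held import *
s=st(); w=snap('wrist','w32'); held('w32',(100,90,40),(125,255,255)); P=pts(w)
for n,lo,hi in (('r',(0,150,60),(6,255,255)),('y',(20,150,80),(34,255,255))):
  for b in blobs(w,P,lo,hi,(.01,.06),(100,60,640,260),200): print(n,b[1],b[2])
E
```

```text
t 69.38 [ 0.5477 -0.3974  0.1376] [-1.7992e+02  1.2000e-01  1.5300e+00] F [-0.4  0.1 -2.4] w 0.0197
band rel TCP: fwd 59.3 left -3.5 up 23.2 mm rect [0.0173 0.04  ] 1.4 slope deg -0.15751853906121566 -> mallet origin fwd -5.7
r [415.8  68.8] [ 0.6619 -0.4594  0.04  ]
r [398.1 246.8] [ 0.5452 -0.4579  0.0364]
y [240.2  73.6] [ 0.6561 -0.35    0.04  ]
y [239.3 248.5] [ 0.5409 -0.3481  0.0342]
```

View pics/w32.png

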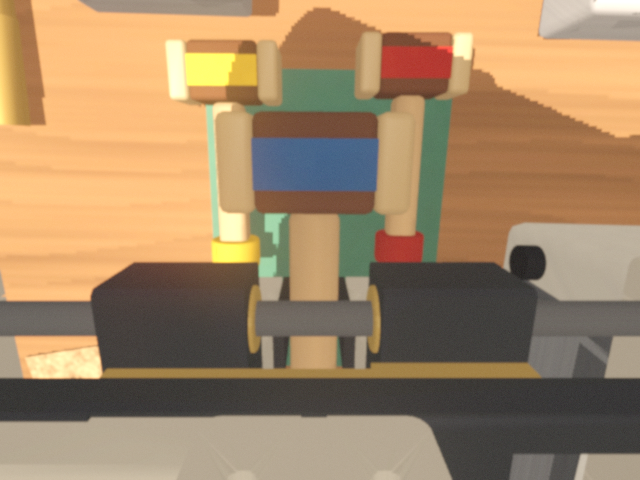

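```bash
python3 - <<'E'
from h import *
w=load('w32')
# yellow band ends at (185,68),(257,68); red (381,62),(452,62); butts
for n,u,v,z in (('yband',221,69,.04),('rband',416,62,.04),('ybutt',236,240,.04),('rbutt',399,236,.04),('yh',234,215,.032),('rh',402,215,.032)): print(n,np.round(plane(w,u,v,z),4))
w=load('w25')
for n,u,v,z in (('yband',312,160,.04),('rband',477,154,.04)): print(n,np.round(plane(w,u,v,z),4))
E
```

```text
yband [ 0.6587 -0.3374  0.04  ]
rband [ 0.6658 -0.4591  0.04  ]
ybutt [ 0.5483 -0.344   0.04  ]
rbutt [ 0.5541 -0.4577  0.04  ]
yh [ 0.5645 -0.3413  0.032 ]
rh [ 0.5676 -0.4605  0.032 ]
yband [ 0.6581 -0.3377  0.04  ]
rband [ 0.6656 -0.4585  0.04  ]
```

Red and yellow haven't moved. Lowering blue between them.

Emit:
play_rows([
  [[0,0.1,4,0,1],[0,0,4,0,1],[0,0,2.5,0,1],[0,0,0.8,0,1],[0,0,0.3,0,1],[0,0,0,0,1],[0,0,0,0,1]],
])

```text
time_s: 70.3
ee_pos: [0.5494, -0.3989, 0.0243]
eef_rot: [180.0, -0.1, 1.6]
force: [0.3, 0.0, -2.3]
width: 0.0198
```

Emit:
play_rows([
  [[0,0,0.4,0,1],[0,0,0.2,0,1],[0,0,0.1,0,1],[0,0,0,0,1]],
])

```text
time_s: 70.8
ee_pos: [0.5487, -0.3988, 0.0161]
eef_rot: [180.0, -0.0, 1.6]
force: [-0.6, -0.6, -1.6]
width: 0.0194
```

Emit:
play_rows([
  [[0,0,0.1,0,1],[0,0,0,0,1]],
])

```text
time_s: 71.05
ee_pos: [0.5487, -0.3988, 0.016]
eef_rot: [180.0, -0.0, 1.6]
force: [-2.9, 2.3, 6.9]
width: 0.0195
```

Contact. I'll open only to about 30 mm and lift straight up.

Emit:
play_rows([
  [[0,0,-0.1,0,0.3],[0,0,0,0,0.3],[0,0,0,0,0.3],[0,0,-0.5,0,0.3],[0,0,-2,0,0.3],[0,0,-4,0,0.3],[0,0,-5,0,0.3],[0,0,-3,0,0.3],[0,0,0,0,0.3]],
])

```text
time_s: 72.18
ee_pos: [0.5503, -0.3996, 0.1649]
eef_rot: [179.8, -0.3, 1.6]
force: [-0.1, -0.4, 0.2]
width: 0.0306
```

```bash
python3 - <<'E'
from h import *
st(); snap('wrist','w33')
E
```

```text
t 72.17 [ 0.5503 -0.3996  0.1649] [179.84  -0.31   1.61] F [-0.1 -0.4  0.2] w 0.0306
```

View pics/w33.png

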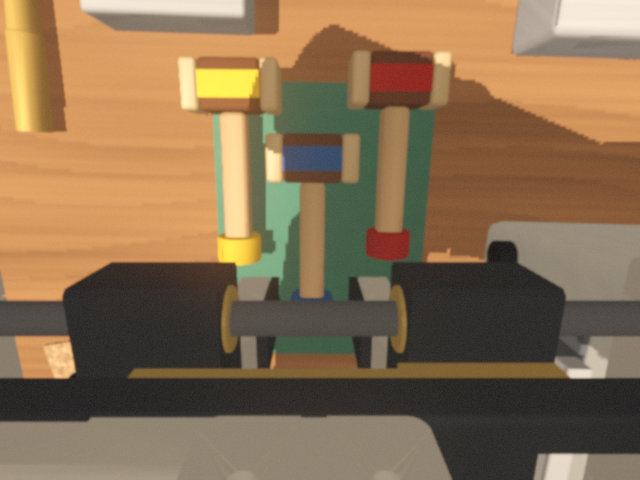

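All three mallets lie flat. I'll clear the view for a final check.

Emit:
play_rows([
  [[0,-5,-0.3,0,0],[0,-6,0,0,0],[0,-6,0,0,0],[0,-6,0,0,0],[0,-6,0,0,0],[0,-6,0,0,0],[0,-6,0,0,0],[0,-6,0,0,0],[0,-6,0,0,0],[0,-6,0,0,0],[0,-5,0,0,0],[0,0,0,0,0],[0,0,0,0,0]],
])

```text
time_s: 73.85
ee_pos: [0.5302, 0.2407, 0.1629]
eef_rot: [179.9, 0.1, 1.6]
force: [-0.4, -0.4, -0.2]
width: 0.0437
```

```bash
python3 - <<'E'
from meas import *
st(); s=snap('top','t34');snap('scene','s34');P=pts(s)
for n,lo,hi,zr,roi in [('red',(0,150,60),(6,255,255),(.005,.06),(430,140,530,260)),('yel',(20,150,80),(34,255,255),(.005,.06),(430,140,530,260)),('blue',(100,100,40),(125,255,255),(.005,.06),(430,140,530,260)),
 ('orange',(3,150,80),(20,255,255),(.05,.09),(360,225,460,300)),('chips',(3,70,100),(30,255,255),(-.01,.06),(268,125,342,266)),]:
    for b in blobs(s,P,lo,hi,zr,roi,15):
        r2=cv2.minAreaRect(b[3][:,:2].astype(np.float32)); print(n,b[0],b[1],b[2],np.round(r2[0],4),np.round(r2[1],4),round(r2[2],1))
def reg(n,a,b,z0):
    m=np.zeros(P.shape[:2],bool);m[b[0]:b[1],a[0]:a[1]]=1;m&=(P[...,2]>z0)&(P[...,2]<.6)
    q=P[m];print(n,len(q),np.round(q.min(0),3),np.round(q.max(0),3))
reg('glue',(155,200),(90,135),.03);reg('stretcher',(408,465),(95,140),.02);reg('stick',(375,395),(75,170),.008)
E
```

```text
t 73.85 [0.5302 0.2407 0.1629] [1.7992e+02 1.1000e-01 1.6200e+00] F [-0.4 -0.4 -0.2] w 0.0437
red 153 [507.9 146.8] [ 0.6632 -0.4583  0.041 ] [ 0.6633 -0.4587] [0.0196 0.0439] 1.0
red 155 [507.8 201.7] [ 0.5378 -0.4543  0.0368] [ 0.5379 -0.4593] [0.0351 0.0212] 87.8
yel 177 [454.6 149. ] [ 0.6559 -0.3362  0.041 ] [ 0.656  -0.3356] [0.0202 0.0454] 1.8
yel 170 [454.6 204.1] [ 0.5299 -0.3341  0.0367] [ 0.5326 -0.3395] [0.0286 0.0399] 8.9
blue 132 [482. 171.] [ 0.6058 -0.3972  0.0412] [ 0.6056 -0.3969] [0.0154 0.0419] 0.6
blue 139 [481.8 226. ] [ 0.4809 -0.3937  0.0377] [ 0.4807 -0.3965] [0.0299 0.0194] 89.7
orange 322 [411.9 263.9] [ 0.392  -0.228   0.0731] [ 0.3926 -0.2301] [0.0178 0.0805] 12.7
chips 96 [270.2 140.3] [7.04e-01 9.03e-02 5.00e-04] [0.6572 0.08  ] [0.1276 0.0244] 0.9
chips 300 [339.  159.1] [ 6.478e-01 -7.780e-02  6.000e-04] [ 0.621  -0.0664] [0.2052 0.0286] 0.4
chips 71 [324.5 162.6] [ 0.6175 -0.0397  0.0445] [ 0.6207 -0.0426] [0.0126 0.0428] 1.0
chips 43 [333.5 188.9] [ 0.5616 -0.0608  0.0314] [ 0.5625 -0.0618] [0.017  0.0161] 0.3
chips 59 [340.5 228.6] [ 0.4741 -0.0795  0.001 ] [ 0.4744 -0.0803] [0.0749 0.0028] 0.3
chips 15 [268. 241.] [0.444  0.0861 0.0018] [0.4439 0.086 ] [0.0327 0.0006] 2.2
chips 160 [290.2 240.5] [0.4449 0.035  0.0121] [0.4453 0.0352] [0.0262 0.0365] 1.0
chips 64 [316.  236.1] [ 0.4554 -0.0238  0.0156] [ 0.4552 -0.0226] [0.0094 0.0295] 0.9
chips 70 [318.5 242. ] [ 0.4421 -0.0296  0.0116] [ 0.4423 -0.0297] [0.0098 0.0296] 0.8
chips 16 [341.  254.5] [ 0.4153 -0.0818  0.0006] [ 0.4152 -0.0818] [0.0345 0.0003] 0.1
chips 16 [268.  257.5] [ 4.062e-01  8.520e-02 -2.000e-04] [0.406  0.0852] [0.0341 0.0006] 1.2
chips 35 [325.9 264.9] [ 0.3907 -0.0476  0.0005] [ 0.3907 -0.0454] [0.0023 0.0732] 2.5
glue 731 [0.542 0.197 0.03 ] [0.75  0.333 0.442]
stretcher 1625 [ 0.694 -0.35   0.02 ] [ 0.766 -0.239  0.052]
stick 762 [ 0.618 -0.19   0.009] [ 0.841 -0.165  0.029]
```

View pics/t34.png

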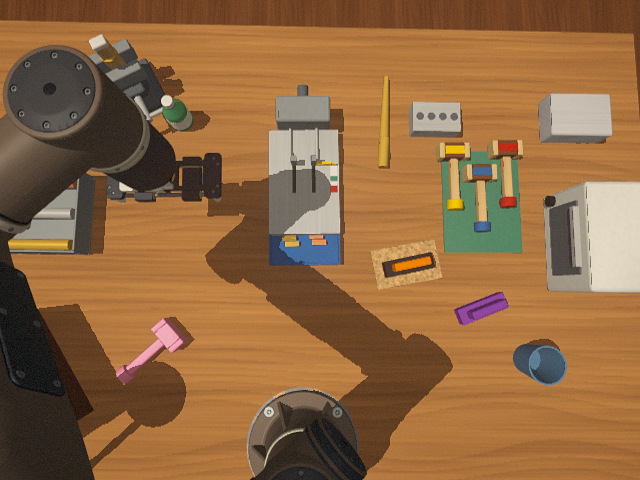

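View pics/s34.png

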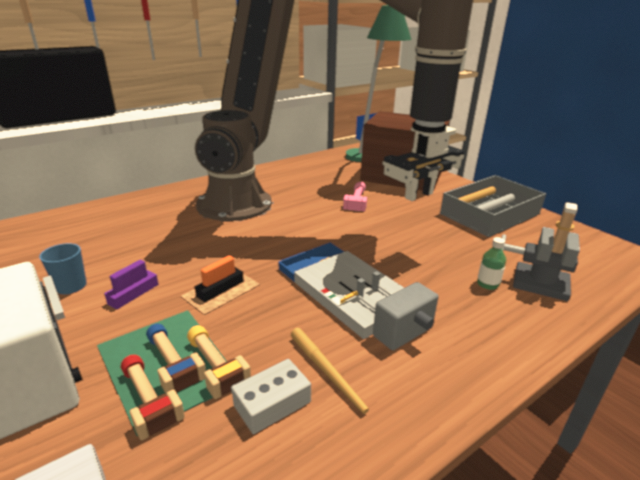

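The final pictures show everything in place: mallets on the board, scraper on its pad, chips in the trough, fork at rest and gripper clear. Handing in.

```bash
python3 -c "
from plant import arm
print(arm.sign_off(), arm.read_state()['time_s'])"
```

```text
the job is handed in; nothing more can be done
the job is handed in; nothing more can be done
```

I did the whole job in order and handed it in at about 74 s of the 210 s allowed. No verdict came back.

**Chips and scraper:** I wiped all four chips into the trough with the scraper and stood it back on its pad. The last pictures put its rib within about 3 mm of the pad's centre.

**Pull tests:** each mallet was held for 2 s or more, and no reading came near the red.

| Mallet | Fork travel (from the pointer) | Force |
|---|---|---|
| Red | 31.6 mm | 15.6 N |
| Yellow | 30.2 mm | 15.3 N |
| Blue | 30.3 mm | 14.9 N |

**Last checks:**
- **Mallets:** all three lie flat on the board, with the tops of their heads 40–41 mm above the bench as expected. The red and yellow heads overhang the board's edges a little, but the middles of their handles are over it.
- **Chips:** all four are in the trough with no top above about 18 mm. The rear copper chip is the closest to a limit, about 5 mm inside it.
- **Tester and gripper:** the pointer is back at its starting place, and the gripper touches nothing.
- **Bystanders:** the stretcher and stick are where they were. The glue bottle looks unmoved in the picture, but the arm was in its measuring region in the last view, so I have no clean number for it.

**Small disagreements:**
- **Red pull:** the arm's own position gave about 2–3 mm less fork travel than the pointer. I went by the pointer and the force.
- **Yellow before placing blue:** one reading put it about 13 mm off because it was partly hidden. A second measurement showed it had not moved.

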